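# Put the socket extension bars back in the clip rack by length

## Task

Put the three loose extension bars back in the sloping clip rack by length: each in the empty place of the row that already holds its twin, lying over its painted outline with the socket end to the same side. Press each one fully home so that both of its clips snap over the shank, without ramming it, then let go; leave the bars already in the rack and the other things on the bench where they are.

Things in the scene. Friction and masses are not known exactly. Their poses are not given: they have to be found in the camera images.
- rack: sloping clip rack fixed to the bench: red plastic sheet 500 mm wide, 245 mm up the slope, held by its two ends in a dark frame 220 mm deep; slope 30 degrees, low edge (34 mm high) towards the robot, high edge 156 mm. Three rows 76 mm apart up the slope: short lowest, long at the top; the left place of each row holds a bar, the right one is empty. Origin on the bench under the face's middle, x away from robot, y left along the rows, z up
- rack_face: the red sheet and its clips: two to a place, 30 mm either side of its middle, each 10 mm along the bar, 32 mm across, 50 mm tall: a V seat between two sprung lips, flared to guide in a shank up to 4 mm off. The thin sheet bows: pushed, it gives about 1.8 mm per N up to 28 mm and springs back; it sags 2 to 7 mm under each bar added. Origin mid-sheet on top, x up the slope, y left, z out of the face
- short: the loose short extension bar, dark steel, 130 mm long, about 308 g: round shank 18 mm thick, 86 mm long; hexagonal socket end 22 mm long, 24 mm across flats; at the other end a bright collar 24 mm thick, 7 mm long and a 13 mm square drive 15 mm long. Lies with its axis level, 12 mm above the bench. Origin on the axis at mid length, y along the axis to the socket end
- short_socket (a point): centre of the outer face of the short bar's socket end, 65 mm from the bar's origin
- medium: the loose medium extension bar, dark steel, 160 mm long, about 356 g: round shank 18 mm thick, 116 mm long; hexagonal socket end 22 mm long, 24 mm across flats; at the other end a bright collar 24 mm thick, 7 mm long and a 13 mm square drive 15 mm long. Lies with its axis level, 12 mm above the bench. Origin on the axis at mid length, y along the axis to the socket end
- medium_socket (a point): centre of the outer face of the medium bar's socket end, 80 mm from the bar's origin
- long: the loose long extension bar, dark steel, 190 mm long, about 404 g: round shank 18 mm thick, 146 mm long; hexagonal socket end 22 mm long, 24 mm across flats; at the other end a bright collar 24 mm thick, 7 mm long and a 13 mm square drive 15 mm long. Lies with its axis level, 12 mm above the bench. Origin on the axis at mid length, y along the axis to the socket end
- long_socket (a point): centre of the outer face of the long bar's socket end, 95 mm from the bar's origin
- place_short (a point): where the short bar's origin must come: middle of the empty place in the short row, on the axis of a seated bar, 28 mm off the sheet (moves with it); axes as rack_face. First touch of the lips 16 mm above it; there a bar needs a square push of 10 to 25 N to pass both clips, and the sheet gives way meanwhile, so push on past this point until it snaps and feels firm; over 130 N of contact is ramming
- place_short_socket (a point): where the short bar's socket end must come, 65 mm along +y (left) from place_short, at the wide hexagonal end of the painted outline
- place_medium (a point): where the medium bar's origin must come: middle of the empty place in the medium row, on the axis of a seated bar, 28 mm off the sheet (moves with it); axes as rack_face. First touch of the lips 16 mm above it; there a bar needs a square push of 10 to 25 N to pass both clips, and the sheet gives way meanwhile, so push on past this point until it snaps and feels firm; over 130 N of contact is ramming
- place_medium_socket (a point): where the medium bar's socket end must come, 80 mm along +y (left) from place_medium, at the wide hexagonal end of the painted outline
- place_long (a point): where the long bar's origin must come: middle of the empty place in the long row, on the axis of a seated bar, 28 mm off the sheet (moves with it); axes as rack_face. First touch of the lips 16 mm above it; there a bar needs a square push of 10 to 25 N to pass both clips, and the sheet gives way meanwhile, so push on past this point until it snaps and feels firm; over 130 N of contact is ramming
- place_long_socket (a point): where the long bar's socket end must come, 95 mm along +y (left) from place_long, at the wide hexagonal end of the painted outline
- kept_short: 130 mm bar of the same kind already clipped into the left place of the short row, 233 mm to the left of place_short; leave it there
- kept_medium: 160 mm bar of the same kind already clipped into the left place of the medium row, 233 mm to the left of place_medium; leave it there
- kept_long: 190 mm bar of the same kind already clipped into the left place of the long row, 233 mm to the left of place_long; leave it there
- ratchet: ratchet handle lying on the bench, 220 mm long, 40 mm at the head; a bystander. Origin under its middle
- screwdriver: green-handled screwdriver lying on the bench, 210 mm long, 26 mm thick; a bystander. Origin under its middle
- spray_can: blue spray can, 65 mm thick and 200 mm tall, standing; a bystander. Origin under its middle
- mug: blue mug, 82 mm wide and 95 mm tall; a bystander. Origin under its middle
- oil_filter: white oil filter, 76 mm thick and 96 mm tall, standing; a bystander. Origin under its middle
- nut_tray: steel tray 130 x 100 x 32 mm with nuts, fixed to the bench; a bystander. Origin under its middle
Not all that is in view belongs to the job. Leave any purple or white look-alike of the short alone.

How it is judged:
By the outcome, as a careful person would: the job done as asked, in the order asked, and still so for the second after the job is handed in, with the robot touching nothing.
It also fails if it takes over 70 s, if anything falls off the work surface, if the arm or the gripper's body presses on something with over 40 N, if the wrist force passes 120 N, or if a joint passes its speed limit or range.

## Robot

A 6-joint arm with a two-finger parallel gripper is mounted at the origin on the work surface. World frame = base frame: x ahead of the robot, y to its left, z up, the work surface at z = 0. Lengths are in m, angles in rad, forces in N, time in s.
With the tool pointing down it reaches from about 0.375 to 0.975 m from the base axis. Payload 3.8 kg.
Tool frame: the origin (TCP) lies at the very end of the fingers, on their centre line; the grasp point (between the pads) lies 19 mm behind it (bot.grip_point_offset is the distance from the TCP to the grasp point, in m); z points along the fingers, x is the direction in which the jaws open and shut, and the axes are right-handed (so a half turn about z gives the same grasp; the last joint's range is limited). The gripper opens to 85 mm and grips with 20 to 120 N. Pads are 22 mm wide; open, the fingers measure 114 mm over their backs; the gripper's body (76 mm by 85 mm) begins 54 mm behind the grasp point. The pads swing forward as they close: fully open they stand 13 mm farther back than shut.
Start: joints at [-0.037, 0.264, 1.604, -0, 1.274, -0.037], TCP at [0.675, -0, 0.231] pointing down, gripper open.
Joint ranges: [-2.63, 2.63], [-0.94, 2.18], [0.31, 2.57], [-1.31, 4.45], [0, 2.66], [-2.55, 2.55]. Speed limits (rad/s): [2.57, 2.57, 3.14, 3.14, 3.14, 3.14].

## Interface

Orientations are given as a rotation vector (axis times angle).
In Python, from workcell import bot, read_camera gives the robot as it stands.
- The arm moves only by the tool arm_command, never from a script. Its argument "rows" is a list of rows, each an object with "delta_rot": the turn, a rotation vector about the tool's x, y, z in rad, a list of three; "xyz": the shift along the tool's x, y, z in m, a list of three; "gripper": the finger opening in m, from 0 to 0.0854. A call has 1 to 12 rows; each row shifts and turns the commanded pose from where the row before left it, along the tool's axes as they then stand; what a row does not reach is not made up. A row lasts 1/10 s, in which the tool goes at most 50 mm and 8.59 degrees, less where a joint would pass 70% of its speed; a pose out of reach is approached as far as the arm can. A call is refused whole if a number of a shift passes 0.05 or a number of a turn 0.15, either way. A call with a gripper value outside its range is refused whole. The fingers move at their own pace and stop on an object; "force" is the grip in N (left out, the last holds). Time passes only in rows, so rows that do not move let the fingers close. It gives the time, the measured TCP pose, the force and the opening at its end, in the units of the state.
- bot.read_state(): the state, without advancing time (a new reading comes with each control period).
- read_camera(name): name is "scene" or "side" or "wrist"; returns a dict with "pixels" (420x560x3 uint8, red, green, blue), "range_z" (420x560 float32, m along the optical axis (not along the pixel's ray), 0 where there is no reading), "intrinsics" (3x3 intrinsics, pixels), "camera_from_world" (4x4, takes a point from world to camera coordinates). Camera axes: x right, y up, looking along -z (the intrinsics and any distortion apply to the point x, -y, -z); pixel columns grow to the right and rows downward; lengths in m; the calibration is good to about 2 mm. A picture is of the moment at which its call begins.
- bot.finish_job(): hands the job in, once; it reports no verdict.
The state is a dict: "time": time; "q": joint angles; "joint_vel": joint speeds; "joint_torque": joint torques, N m; "tool_pos": TCP position; "tcp_rot": TCP orientation; "wrist_force": force on the tool from outside, world axes, zero at the start; "torque": the same for the moment, N m; "width": opening from 0.0 (shut) to 1.0 (fully open).
Only numpy, scipy, OpenCV 4.12 (cv2) and the standard library are available. Lean on these libraries where they do the work, as an engineer would, in place of code of your own. Each camera call takes 0.05 s, during which the arm holds its last target.

## Working session

There is one attempt and no reset: what is moved stays moved. The work goes in short steps, Python scripts to look and compute and a tool call to move; the robot and the scene stay as the last step left them, time stands still between calls to the robot, and variables do not carry over. Pictures are saved under pics/ and viewed, and the job is handed in when it is done.

Besides the shell and the picture viewer there is one more tool, called by a JSON object that holds its "api" and its "payload", one argument or row to a line. arm_command: Moves the arm, as the interface text tells. Its arguments: {"type":"object","properties":{"rows":{"type":"array","items":{"type":"object","properties":{"delta_rot":{"type":"array","items":{"type":"number"}},"xyz":{"type":"array","items":{"type":"number"}},"gripper":{"type":"number"}}}},"force":{"type":"number"}},"required":["rows"]}

```bash
mkdir -p pics; ls
cat > h.py <<'E'
import numpy as np, cv2
from workcell import bot, read_camera
from scipy.spatial.transform import Rotation as R
def save(n,c): cv2.imwrite(f'pics/{n}.png',c['pixels'][:,:,::-1])
E
python3 - <<'E'
from h import *
for n in ['scene','side','wrist']:
    c=read_camera(n); save(n+'0',c); np.savez(f'{n}0.npz',**c)
    print(n,c['intrinsics'].tolist()); print(np.linalg.inv(c['camera_from_world']).round(3).tolist(), c.keys())
print(bot.read_state())
E
```

```text
pics
scene [[445.58107203248636, 0.0, 273.5676355891377], [0.0, 445.58107203248636, 208.18504112463796], [0.0, 0.0, 1.0]]
[[-0.524, -0.621, 0.584, 1.252], [0.852, -0.38, 0.36, 0.324], [-0.002, 0.686, 0.728, 1.037], [0.0, 0.0, 0.0, 1.0]] dict_keys(['pixels', 'range_z', 'intrinsics', 'camera_from_world'])
side [[380.62372011465214, 0.0, 281.7563305439716], [0.0, 380.62372011465214, 205.06046109853375], [0.0, 0.0, 1.0]]
[[0.998, 0.055, -0.033, 0.494], [-0.06, 0.611, -0.789, -1.007], [-0.023, 0.79, 0.613, 0.832], [0.0, 0.0, 0.0, 1.0]] dict_keys(['pixels', 'range_z', 'intrinsics', 'camera_from_world'])
wrist [[376.4253817830516, 0.0, 277.1214347448678], [0.0, 376.4253817830516, 202.80644936819414], [0.0, 0.0, 1.0]]
[[1.0, -0.001, 0.003, 0.675], [0.001, 0.962, 0.274, 0.07], [-0.003, -0.274, 0.962, 0.374], [0.0, 0.0, 0.0, 1.0]] dict_keys(['pixels', 'range_z', 'intrinsics', 'camera_from_world'])
{'time': 0.15, 'q': array([-3.68922479e-02,  2.64615657e-01,  1.60508304e+00,  1.77486049e-06,
        1.27366930e+00, -3.69138223e-02]), 'joint_vel': array([ 1.53622415e-04, -2.39422208e-03, -4.69933940e-03,  3.89730475e-05,
       -3.33939925e-04, -2.11166392e-03]), 'joint_torque': array([-4.44535381e-04, -5.15905774e+01, -3.67958951e+01, -2.06692371e-04,
        8.09489022e-03,  2.50629785e-05]), 'tool_pos': array([6.74432760e-01, 2.49101107e-05, 2.30211768e-01]), 'tcp_rot': array([-3.14152422e+00, -3.30695476e-05,  2.78664247e-03]), 'wrist_force': array([-0.08241187,  0.09500171, -0.16675687]), 'torque': array([-0.00806514, -0.01112991, -0.04643778]), 'width': 1.0011086290538784}
```

View pics/scene0.png

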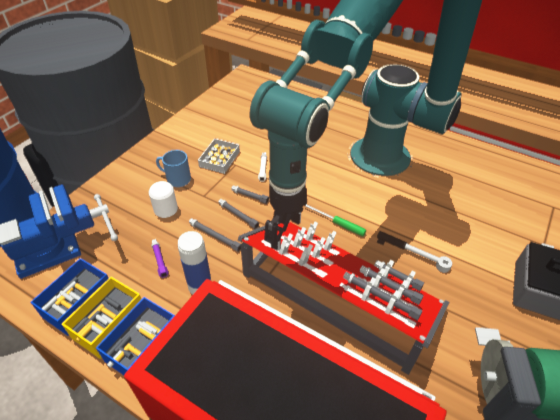

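View pics/side0.png

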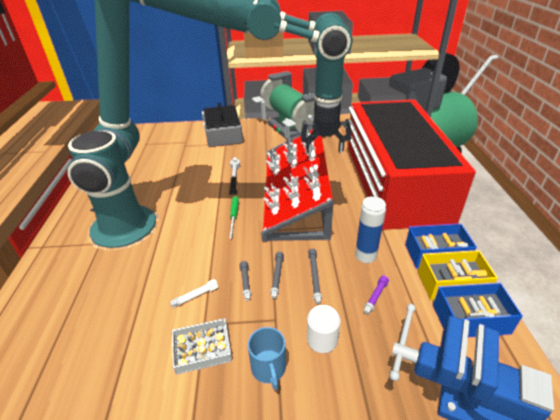

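View pics/wrist0.png

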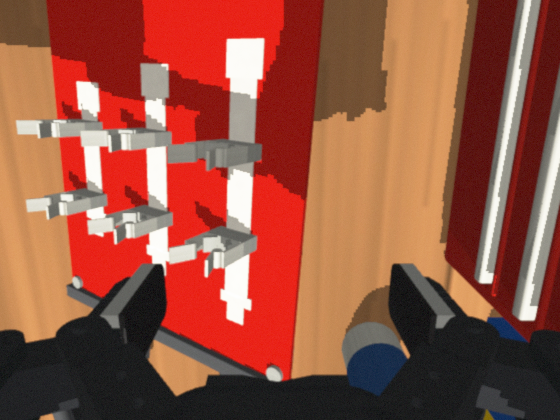

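Side view: the loose bars lie at about px (245,280) short, (277,275) medium and (315,275) long, left of the rack. The wrist view shows the three painted outlines, sockets at the top (+y). I'll measure both next.

```bash
cat >> h.py <<'E'
def cloud(c):
    K=c['intrinsics'];d=c['range_z'];v,u=np.mgrid[:d.shape[0],:d.shape[1]]
    p=np.stack([(u-K[0,2])/K[0,0]*d,-(v-K[1,2])/K[1,1]*d,-d],-1)
    T=np.linalg.inv(c['camera_from_world']); w=p@T[:3,:3].T+T[:3,3]; w[d==0]=np.nan
    return w
def proj(c,P):
    P=np.atleast_2d(P);T=c['camera_from_world'];q=P@T[:3,:3].T+T[:3,3];K=c['intrinsics']
    return np.stack([K[0,0]*q[:,0]/-q[:,2]+K[0,2],K[1,1]*-q[:,1]/-q[:,2]+K[1,2]],-1)
def ray(c,uv,z):
    K=c['intrinsics'];T=np.linalg.inv(c['camera_from_world']);uv=np.atleast_2d(uv)
    d=np.stack([(uv[:,0]-K[0,2])/K[0,0],-(uv[:,1]-K[1,2])/K[1,1],-np.ones(len(uv))],-1)@T[:3,:3].T
    return T[:3,3]+d*((z-T[2,3])/d[:,2])[:,None]
E
python3 - <<'E'
from h import *
for n in ['side','scene']:
    c=dict(np.load(f'{n}0.npz')); w=cloud(c)
    m=(w[...,2]>0.006)&(w[...,2]<0.04)&(w[...,0]>.3)&(w[...,0]<1)&(w[...,1]>-.7)&(w[...,1]<.7)
    N,L,S,C=cv2.connectedComponentsWithStats(m.astype(np.uint8))
    for i in range(1,N):
        if S[i,4]<60: continue
        p=w[L==i]; mu=p.mean(0); u,s,vt=np.linalg.svd((p-mu)[:,:2],full_matrices=False)
        t=(p-mu)[:,:2]@vt[0]; print(n,S[i].tolist(),mu.round(3),vt[0].round(3),(t.max()-t.min()).round(3),p[:,2].max().round(3), c['pixels'][L==i].mean(0).round())
c=dict(np.load('side0.npz'))
im=c['pixels'][:,:,::-1]
cv2.imwrite('pics/s1.png',cv2.resize(im[120:320,160:400],None,fx=3.3,fy=3,interpolation=2)[:600,:800])
im=dict(np.load('scene0.npz'))['pixels'][:,:,::-1]
cv2.imwrite('pics/s2.png',cv2.resize(im[140:340,180:450],None,fx=2.9,fy=2.9,interpolation=2)[:600,:800])
E
```

```text
side [268, 120, 33, 19, 266] [0.579 0.609 0.025] [ 0.54  -0.842] 0.207 0.04 [103. 102.  98.]
side [222, 136, 21, 9, 134] [0.346 0.526 0.023] [-0.981 -0.195] 0.092 0.04 [107. 105. 103.]
side [347, 143, 23, 55, 148] [0.841 0.216 0.028] [ 0.002 -1.   ] 0.393 0.04 [121.  51.  37.]
side [229, 158, 11, 36, 215] [0.362 0.241 0.024] [-0.004 -1.   ] 0.219 0.038 [131. 125. 119.]
side [265, 163, 5, 26, 82] [0.492 0.197 0.036] [-0.034 -0.999] 0.181 0.04 [195.  62.  44.]
side [229, 197, 10, 42, 193] [0.37  0.019 0.018] [-0.051 -0.999] 0.205 0.028 [ 99. 182. 107.]
side [260, 201, 71, 41, 625] [ 0.556 -0.103  0.021] [ 0.947 -0.322] 0.251 0.04 [117.  87.  84.]
side [382, 219, 47, 11, 347] [ 0.924 -0.1    0.024] [-1. -0.] 0.146 0.04 [184.  42.  39.]
side [415, 235, 14, 15, 94] [ 0.942 -0.197  0.036] [-0.202 -0.979] 0.064 0.04 [112. 121. 146.]
side [432, 234, 13, 15, 85] [ 0.992 -0.201  0.036] [-0.015 -1.   ] 0.061 0.039 [132. 132. 137.]
side [405, 237, 42, 90, 531] [ 0.907 -0.34   0.023] [ 0.002 -1.   ] 0.305 0.04 [86. 93. 73.]
side [308, 249, 14, 55, 371] [ 0.61  -0.286  0.017] [-0.038 -0.999] 0.193
[... 2467 characters left out ...]
[0.072 0.997] 0.155 0.04 [171.  44.  33.]
scene [253, 252, 14, 15, 118] [ 0.625 -0.113  0.017] [ 1.    -0.014] 0.048 0.023 [101.  93.  92.]
scene [59, 267, 42, 25, 352] [ 0.938 -0.468  0.037] [-0.513  0.858] 0.099 0.04 [ 99. 104. 116.]
scene [242, 267, 170, 107, 973] [0.7   0.14  0.027] [0.064 0.998] 0.496 0.04 [69. 59. 57.]
scene [513, 271, 47, 49, 494] [0.378 0.572 0.024] [-0.308 -0.951] 0.143 0.04 [75. 70. 68.]
scene [89, 286, 45, 30, 488] [ 0.944 -0.351  0.037] [-0.664  0.747] 0.109 0.04 [124. 118.  99.]
scene [122, 306, 48, 42, 705] [ 0.954 -0.235  0.037] [ 0.999 -0.054] 0.092 0.04 [107. 109. 118.]
scene [523, 413, 37, 7, 124] [0.676 0.633 0.031] [ 0.435 -0.9  ] 0.074 0.04 [41. 54. 49.]
```

View pics/s1.png

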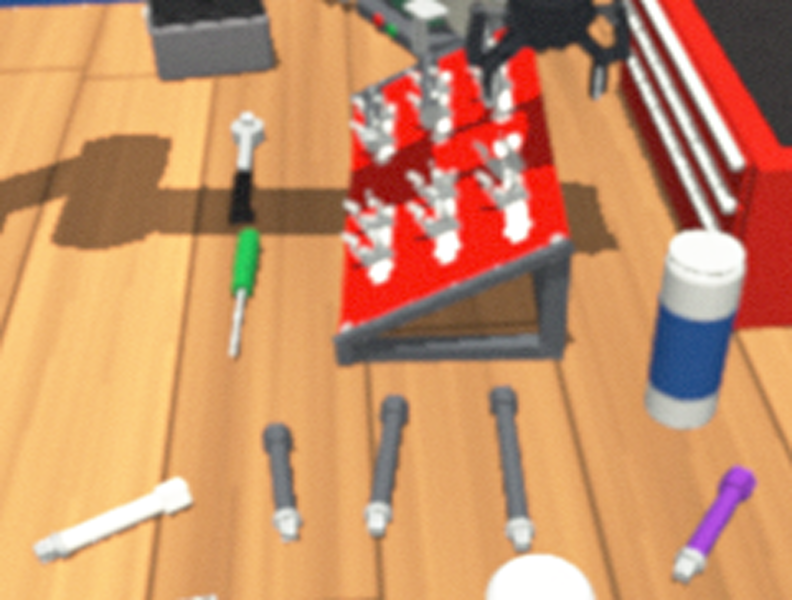

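View pics/s2.png

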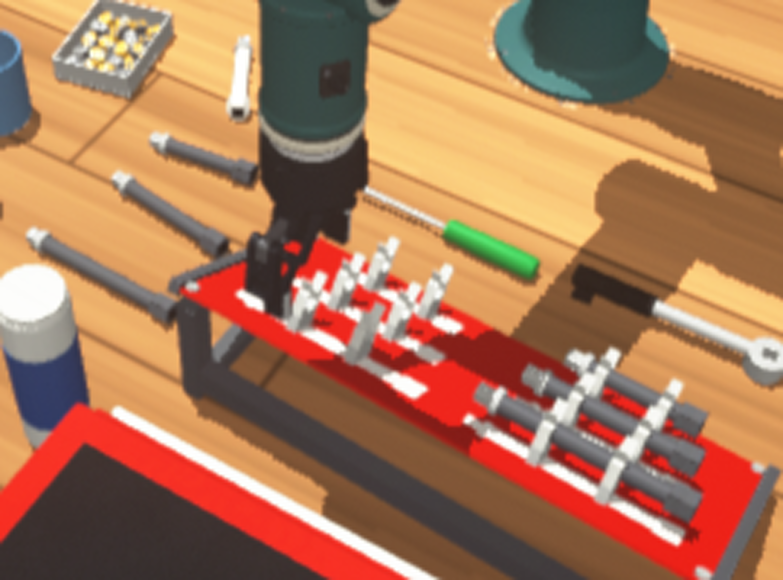

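Run:
```python
from h import *
c=dict(np.load('wrist0.npz')); w=cloud(c); rgb=c['pixels'].astype(int)
red=(rgb[...,0]>90)&(rgb[...,1]<60)&(rgb[...,2]<60)&(w[...,0]<.72)
p=w[red&np.isfinite(w[...,0])]
for k in range(4):
    mu=np.median(p,0) if k==0 else p.mean(0); n=np.linalg.svd(p-mu,full_matrices=False)[2][2]; n*=np.sign(n[2]); r=(p-mu)@n; p=p[abs(r)<.006]
print('n',n.round(4),'slope',np.degrees(np.arccos(n[2])),'yaw',np.degrees(np.arctan2(-n[1],-n[0])),'std',r.std(),mu)
ex=np.array([n[2],0,-n[0]]);ex=-n[2]*n+np.array([0,0,1.]);ex/=np.linalg.norm(ex); ey=np.cross(n,ex)
print('ex',ex,'ey',ey)
h=(w-mu)@n
white=(rgb.min(-1)>75)&(abs(h)<.0035)&(rgb.max(-1)-rgb.min(-1)<60)
N,L,S,C=cv2.connectedComponentsWithStats(white.astype(np.uint8))
X=(w-mu)@ex; Y=(w-mu)@ey
for i in range(1,N):
    if S[i,4]<100: continue
    s=L==i; print(S[i].tolist(),'x',X[s].min().round(4),np.median(X[s]).round(4),X[s].max().round(4),'y',Y[s].min().round(4),Y[s].max().round(4),'h',h[s].mean().round(4), w[s].mean(0).round(3))
v=c['pixels'].copy(); v[white]=[0,255,0]; v[red&(abs(h)<.003)]//=2
cv2.imwrite('pics/w1.png',v[:,:,::-1])
np.savez('plane.npz',n=n,mu=mu,ex=ex,ey=ey)
```

```text
n [-0.498   0.031   0.8666] slope 29.931076030330765 yaw -3.565819782273726 std 0.000565385499274454 [0.61164568 0.02853904 0.11089464]
ex [ 0.86494847 -0.05389993  0.49895785] ey [ 6.21951282e-02  9.98064009e-01 -3.46944695e-18]
[226, 39, 38, 105, 3123] x 0.0311 0.0463 0.0597 y 0.0163 0.0762 h 0.001 [0.654 0.075 0.135]
[140, 63, 31, 81, 1602] x -0.0456 -0.0294 -0.0141 y 0.0081 0.0614 h 0.001 [0.588 0.071 0.097]
[77, 82, 25, 48, 781] x -0.1231 -0.1051 -0.0901 y 0.0106 0.0465 h 0.001 [0.522 0.066 0.059]
[83, 146, 24, 73, 898] x -0.1207 -0.1054 -0.0897 y -0.0705 -0.0038 h 0.001 [0.518 0.002 0.059]
[143, 146, 29, 80, 1214] x -0.043 -0.0293 -0.0143 y -0.0533 0.0053 h 0.0011 [0.584 0.009 0.097]
[220, 162, 37, 89, 1723] x 0.0324 0.0466 0.0616 y -0.054 0.0044 h 0.0011 [0.65  0.005 0.135]
[147, 227, 22, 48, 629] x -0.0452 -0.029 -0.0193 y -0.0972 -0.057 h 0.001 [ 0.581 -0.045  0.097]
[221, 254, 30, 71, 1381] x 0.0331 0.047 0.059 y -0.1151 -0.0584 h 0.001 [ 0.646 -0.062  0.135]
[266, 366, 16, 15, 165] x 0.0744 0.0817 0.0881 y -0.149 -0.1346 h 0.0026 [ 0.672 -0.116  0.154]
```

View pics/w1.png

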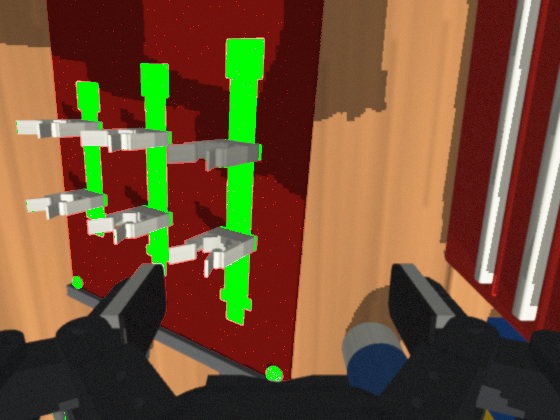

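{"api": "arm_command", "payload": {
  "rows": [
    {"xyz": [-0.022, 0.035, -0.006]},
    {"xyz": [-0.022, 0.035, -0.006]},
    {"xyz": [-0.022, 0.035, -0.006]},
    {"xyz": [-0.022, 0.035, -0.006]},
    {"xyz": [-0.022, 0.035, -0.006]},
    {"xyz": [-0.022, 0.035, -0.006]},
    {"xyz": [-0.022, 0.035, -0.006]},
    {"xyz": [-0.022, 0.035, -0.006]},
    {"xyz": [0, 0, 0]},
    {"xyz": [0, 0, 0]}
  ]
}}

```text
invalid input
```

The wrist mask shows all three outlines (px 245, 155 and 90 columns). They are spaced 76 mm with a shared middle at y≈-0.0187 in plane coordinates. The move was refused, so I'll give every field.

{"api": "arm_command", "payload": {
  "rows": [
    {"xyz": [-0.022, 0.035, -0.006], "delta_rot": [0, 0, 0], "gripper": 0.085},
    {"xyz": [-0.022, 0.035, -0.006], "delta_rot": [0, 0, 0], "gripper": 0.085},
    {"xyz": [-0.022, 0.035, -0.006], "delta_rot": [0, 0, 0], "gripper": 0.085},
    {"xyz": [-0.022, 0.035, -0.006], "delta_rot": [0, 0, 0], "gripper": 0.085},
    {"xyz": [-0.022, 0.035, -0.006], "delta_rot": [0, 0, 0], "gripper": 0.085},
    {"xyz": [-0.022, 0.035, -0.006], "delta_rot": [0, 0, 0], "gripper": 0.085},
    {"xyz": [-0.022, 0.035, -0.006], "delta_rot": [0, 0, 0], "gripper": 0.085},
    {"xyz": [-0.022, 0.035, -0.006], "delta_rot": [0, 0, 0], "gripper": 0.085},
    {"xyz": [0, 0, 0], "delta_rot": [0, 0, 0], "gripper": 0.085},
    {"xyz": [0, 0, 0], "delta_rot": [0, 0, 0], "gripper": 0.085}
  ],
  "force": 80
}}

```text
time: 1.15
tool_pos: [0.4985, -0.2807, 0.2792]
tcp_rot: [-3.141, 0.004, -0.0]
wrist_force: [0.1, -0.4, -0.4]
width: 0.995
```

Run:
```python
from h import *
c=read_camera('wrist'); save('wrist1',c); np.savez('wrist1.npz',**c)
w=cloud(c)
m=(w[...,2]>0.005)&(w[...,2]<0.032)&(w[...,1]<-.15)&(w[...,1]>-.4)&(w[...,0]>.37)&(w[...,0]<.7)
N,L,S,C=cv2.connectedComponentsWithStats(m.astype(np.uint8))
for i in range(1,N):
    if S[i,4]<300: continue
    p=w[L==i]; r=cv2.minAreaRect((p[:,:2]*1000).astype(np.float32)); print(S[i].tolist(),p.mean(0).round(4),r,p[:,2].max(), (p[:,1].min(),p[:,1].max()))
st=bot.read_state(); print(st['time'],st['tool_pos'],st['tcp_rot'],st['q'])
```

```text
[366, 68, 41, 176, 3166] [ 0.6136 -0.2686  0.0199] ((615.2283325195312, -279.2468566894531), (190.36474609375, 27.385704040527344), 87.60220336914062) 0.02683281935236903 (np.float64(-0.3742435534873796), np.float64(-0.18403324756676684))
[266, 73, 45, 149, 2651] [ 0.5089 -0.2587  0.0203] ((508.01837158203125, -268.1727294921875), (160.05299377441406, 26.79041862487793), 81.30995178222656) 0.02707370785931451 (np.float64(-0.347221042550828), np.float64(-0.1883866480157052))
[182, 104, 39, 119, 2153] [ 0.419  -0.2764  0.0203] ((418.2580871582031, -283.8988952636719), (26.659160614013672, 130.3728485107422), 5.728247165679932) 0.027410438199781006 (np.float64(-0.34852238329262564), np.float64(-0.21883984599748602))
1.2 [ 0.49884949 -0.27982352  0.27895627] [-3.14074459e+00  1.58607244e-03  1.86753521e-04] [-5.55149639e-01  4.32738796e-02  1.76882796e+00  6.77490106e-04
  1.33003838e+00 -5.54301362e-01]
```

View pics/wrist1.png

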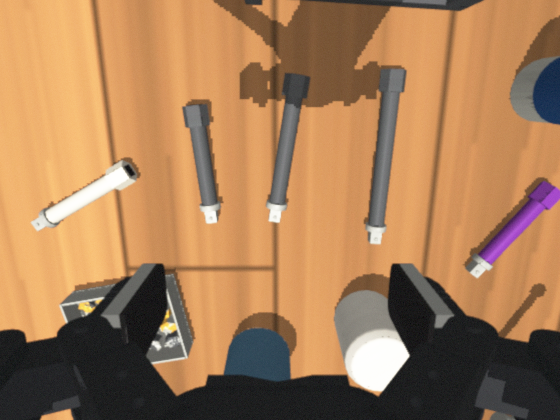

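Wrist view: short bar px (187-217,104-222), medium (266-310,73-221) and long (366-406,68-243). All sockets point up (+y), and the fitted lengths match (130/160/190 mm). Starting with the short bar.

```bash
cat >> h.py <<'E'
def state():
    s=bot.read_state(); return s,np.array(s['tool_pos']),R.from_rotvec(s['tcp_rot'])
def to(P,Rt=None):
    """turn (tool rotvec) then shift along the turned tool axes"""
    s,p,r=state(); Rt=r if Rt is None else Rt
    print('t',round(s['time'],2),'pos',p.round(4),'turn',(r.inv()*Rt).as_rotvec().round(4),'shift',Rt.inv().apply(np.array(P)-p).round(4),'F',s['wrist_force'].round(1),'w',round(s['width'],3))
def down(yaw): return R.from_rotvec([0,0,yaw])*R.from_rotvec([np.pi,0,0])
_d=None
try:
    _d=np.load('plane.npz'); N_,EX,EY,MU=_d['n'],_d['ex'],_d['ey'],_d['mu']
    RF=R.from_matrix(np.stack([EX,-EY,-N_],1))  # tool on face
except Exception: pass
ROW={'short':-.1053,'medium':-.0293,'long':.0465}
def place(k,h=.028,y=-.0187): return MU+EX*ROW[k]+EY*y+N_*h
E
python3 - <<'E'
from h import *
to([.4183,-.284,.002],down(.1))
for k in ROW: print(k,place(k).round(4),place(k,.1).round(4))
print(RF.as_rotvec())
E
```

```text
t 1.2 pos [ 0.4988 -0.2798  0.279 ] turn [-9.00e-04  1.00e-04 -1.01e-01] shift [-0.0806 -0.0039  0.277 ] F [-0.5 -0.5  0.1] w 0.993
short [0.5055 0.0164 0.0826] [0.4696 0.0187 0.145 ]
medium [0.5712 0.0123 0.1205] [0.5353 0.0146 0.1829]
long [0.6368 0.0082 0.1584] [0.6009 0.0105 0.2208]
[ 3.01814556 -0.09394792  0.8067643 ]
```

{"api": "arm_command", "payload": {
  "rows": [
    {"xyz": [0, 0, 0], "delta_rot": [0, 0, -0.1], "gripper": 0.055},
    {"xyz": [-0.02, -0.001, 0.035], "delta_rot": [0, 0, 0], "gripper": 0.055},
    {"xyz": [-0.02, -0.001, 0.035], "delta_rot": [0, 0, 0], "gripper": 0.055},
    {"xyz": [-0.02, -0.001, 0.035], "delta_rot": [0, 0, 0], "gripper": 0.055},
    {"xyz": [-0.02, -0.001, 0.035], "delta_rot": [0, 0, 0], "gripper": 0.055},
    {"xyz": [0, 0, 0.035], "delta_rot": [0, 0, 0], "gripper": 0.055},
    {"xyz": [0, 0, 0.035], "delta_rot": [0, 0, 0], "gripper": 0.055},
    {"xyz": [0, 0, 0], "delta_rot": [0, 0, 0], "gripper": 0.055},
    {"xyz": [0, 0, 0], "delta_rot": [0, 0, 0], "gripper": 0.055}
  ]
}}

```text
time: 2.1
tool_pos: [0.4191, -0.2827, 0.0689]
tcp_rot: [-3.136, -0.159, 0.003]
wrist_force: [-0.0, -0.1, 0.1]
width: 0.642
```

Run:
```python
from h import *
to([.4183,-.284,.002],down(.1))
c=read_camera('wrist'); save('wrist2',c); print(proj(c,[[.4183,-.284,.012]]))
```

```text
t 2.1 pos [ 0.4191 -0.2827  0.0689] turn [-0.0017  0.0015  0.0016] shift [-0.0009  0.0012  0.0669] F [-0.  -0.1  0.1] w 0.642
[[274.4339138  226.78284106]]
```

View pics/wrist2.png

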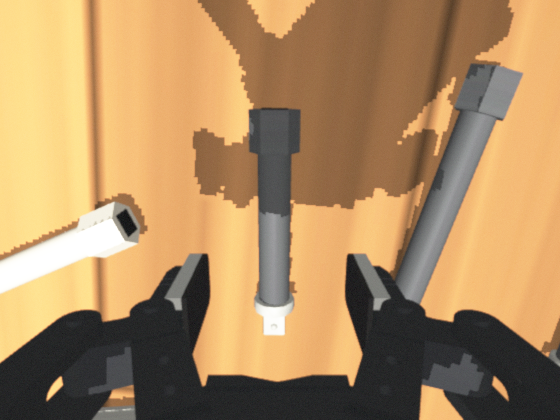

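The bar is centred between the fingers (px 275) and parallel to the pads, so I'll descend and grip.

{"api": "arm_command", "payload": {
  "rows": [
    {"xyz": [-0.001, 0.001, 0.03], "delta_rot": [0, 0, 0], "gripper": 0.055},
    {"xyz": [0, 0, 0.03], "delta_rot": [0, 0, 0], "gripper": 0.055},
    {"xyz": [0, 0, 0.007], "delta_rot": [0, 0, 0], "gripper": 0.055},
    {"xyz": [0, 0, 0], "delta_rot": [0, 0, 0], "gripper": 0.01},
    {"xyz": [0, 0, 0], "delta_rot": [0, 0, 0], "gripper": 0.01},
    {"xyz": [0, 0, 0], "delta_rot": [0, 0, 0], "gripper": 0.01},
    {"xyz": [0, 0, 0], "delta_rot": [0, 0, 0], "gripper": 0.01},
    {"xyz": [0, 0, 0], "delta_rot": [0, 0, 0], "gripper": 0.01}
  ],
  "force": 100
}}

```text
time: 2.95
tool_pos: [0.4198, -0.2863, 0.0047]
tcp_rot: [3.135, 0.157, 0.005]
wrist_force: [-0.9, 2.0, 5.6]
width: 0.169
```

{"api": "arm_command", "payload": {
  "rows": [
    {"xyz": [0, 0, 0], "delta_rot": [0, 0, 0], "gripper": 0.01},
    {"xyz": [0, 0, -0.02], "delta_rot": [0, 0, 0], "gripper": 0.01},
    {"xyz": [0, 0, -0.03], "delta_rot": [0, 0, 0], "gripper": 0.01},
    {"xyz": [0, 0, -0.03], "delta_rot": [0, 0, 0], "gripper": 0.01},
    {"xyz": [0, 0, 0], "delta_rot": [0, 0, 0], "gripper": 0.01},
    {"xyz": [0, 0, 0], "delta_rot": [0, 0, 0], "gripper": 0.01}
  ]
}}

```text
time: 3.55
tool_pos: [0.4187, -0.2856, 0.0832]
tcp_rot: [3.136, 0.157, 0.003]
wrist_force: [-0.5, 0.5, -3.8]
width: 0.166
```

Run:
```python
from h import *
c=read_camera('wrist'); save('wrist3',c)
c=read_camera('side'); save('side3',c); cv2.imwrite('pics/side3c.png',cv2.resize(c['pixels'][160:320,160:340,::-1],None,fx=3.5,fy=3.5,interpolation=2))
to([.4183,-.284,.002],down(.1))
```

```text
t 3.65 pos [ 0.417  -0.2843  0.081 ] turn [-0.0017  0.0018 -0.0001] shift [ 0.0013 -0.0001  0.079 ] F [-0.4  0.2 -3. ] w 0.169
```

View pics/wrist3.png

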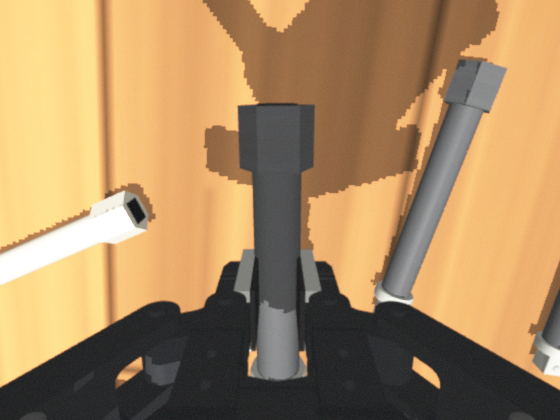

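View pics/side3c.png

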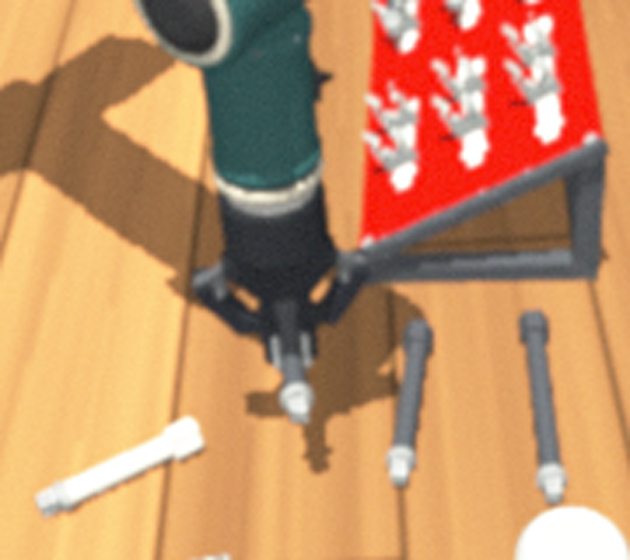

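The bar is held square between the pads, socket end up in the wrist view. I'll measure where it sits in the tool frame, and how far to the hover pose above the short place.

```bash
cat >> h.py <<'E'
def inhand(L,name=None):
    c=read_camera('wrist'); 
    if name: save(name,c)
    s,p,r=state(); w=cloud(c); q=r.inv().apply((w-p).reshape(-1,3)).reshape(w.shape)
    m=(abs(q[...,0])<.016)&(abs(q[...,1])<.13)&(q[...,2]>-.045)&(q[...,2]<.01)
    ys=[]
    for a,b in [(-.1,-.09),(-.09,-.08),(-.08,-.07),(-.07,-.06),(-.06,-.05),(-.05,-.04),(-.04,-.03),(-.03,-.02),(-.02,-.012)]:
        k=m&(q[...,1]>a)&(q[...,1]<b)
        if k.sum()>20: print((a,b),k.sum(),'x',np.percentile(q[k][:,0],[2,98]).round(4),'ztop',np.percentile(q[k][:,2],3).round(4))
    k=m&(q[...,1]<-.02); print('socket end tool y',q[k][:,1].min().round(4),np.percentile(q[k][:,1],1).round(4),'expect',-L/2)
E
python3 - <<'E'
from h import *
inhand(.13)
to(place('short',.12),RF)
E
```

```text
(-0.07, -0.06) 1783 x [-0.0122  0.0134] ztop -0.0218
(-0.06, -0.05) 2279 x [-0.0121  0.0134] ztop -0.0218
(-0.05, -0.04) 1647 x [-0.0116  0.0131] ztop -0.0216
(-0.04, -0.03) 1325 x [-0.0075  0.0093] ztop -0.0184
(-0.03, -0.02) 1234 x [-0.0076  0.0092] ztop -0.0182
(-0.02, -0.012) 1129 x [-0.0142  0.0141] ztop -0.0445
socket end tool y -0.0674 -0.0669 expect -0.065
t 3.7 pos [ 0.4167 -0.2841  0.0805] turn [-0.0444  0.5239  0.158 ] shift [ 0.0616 -0.3054 -0.059 ] F [-0.3 -0.3 -3.3] w 0.166
```

{"api": "arm_command", "payload": {
  "rows": [
    {"xyz": [0, 0, -0.04], "delta_rot": [0, 0, 0], "gripper": 0.01},
    {"xyz": [0, 0, 0], "delta_rot": [-0.011, 0.131, 0.04], "gripper": 0.01},
    {"xyz": [0, 0, 0], "delta_rot": [-0.011, 0.131, 0.04], "gripper": 0.01},
    {"xyz": [0, 0, 0], "delta_rot": [-0.011, 0.131, 0.04], "gripper": 0.01},
    {"xyz": [0, 0, 0], "delta_rot": [-0.011, 0.131, 0.04], "gripper": 0.01},
    {"xyz": [0.003, -0.04, -0.008], "delta_rot": [0, 0, 0], "gripper": 0.01},
    {"xyz": [0.003, -0.04, -0.008], "delta_rot": [0, 0, 0], "gripper": 0.01},
    {"xyz": [0.003, -0.04, -0.008], "delta_rot": [0, 0, 0], "gripper": 0.01},
    {"xyz": [0.003, -0.04, 0], "delta_rot": [0, 0, 0], "gripper": 0.01},
    {"xyz": [0.003, -0.04, 0], "delta_rot": [0, 0, 0], "gripper": 0.01},
    {"xyz": [0.003, -0.04, 0], "delta_rot": [0, 0, 0], "gripper": 0.01},
    {"xyz": [0, 0, 0], "delta_rot": [0, 0, 0], "gripper": 0.01}
  ]
}}

```text
time: 4.9
tool_pos: [0.4353, -0.0416, 0.1495]
tcp_rot: [3.022, -0.082, 0.805]
wrist_force: [0.1, 0.6, -3.6]
width: 0.165
```

Run:
```python
from h import *
t=place('short',.085-.0093,-.0187-.002)-EX*.0008
to(t,RF)
```

```text
t 4.9 pos [ 0.4353 -0.0416  0.1495] turn [-0.0049  0.0016  0.0069] shift [ 0.0234 -0.0603  0.0434] F [ 0.1  0.6 -3.6] w 0.165
```

{"api": "arm_command", "payload": {
  "rows": [
    {"xyz": [0.012, -0.03, 0], "delta_rot": [-0.005, 0.002, 0.007], "gripper": 0.01},
    {"xyz": [0.0115, -0.03, 0], "delta_rot": [0, 0, 0], "gripper": 0.01},
    {"xyz": [0, 0, 0.02], "delta_rot": [0, 0, 0], "gripper": 0.01},
    {"xyz": [0, 0, 0.02], "delta_rot": [0, 0, 0], "gripper": 0.01},
    {"xyz": [0, 0, 0], "delta_rot": [0, 0, 0], "gripper": 0.01},
    {"xyz": [0, 0, 0], "delta_rot": [0, 0, 0], "gripper": 0.01}
  ]
}}

```text
time: 5.5
tool_pos: [0.4794, 0.0086, 0.1266]
tcp_rot: [3.013, -0.11, 0.804]
wrist_force: [-0.2, -0.8, -2.9]
width: 0.163
```

Run:
```python
from h import *
c=read_camera('scene'); cv2.imwrite('pics/sc4.png',cv2.resize(c['pixels'][190:310,200:380,::-1],None,fx=4,fy=4,interpolation=2))
inhand(.13,'wrist4')
t=place('short',.028-.0093,-.0187-.002)-EX*.0008
to(t,RF)
```

```text
(-0.07, -0.06) 1840 x [-0.0128  0.0125] ztop -0.0205
(-0.06, -0.05) 2284 x [-0.0128  0.0127] ztop -0.0204
(-0.05, -0.04) 1632 x [-0.0125  0.0121] ztop -0.0203
(-0.04, -0.03) 1336 x [-0.0084  0.0084] ztop -0.0169
(-0.03, -0.02) 1223 x [-0.0083  0.0085] ztop -0.0169
(-0.02, -0.012) 1373 x [-0.0148  0.0148] ztop -0.0446
socket end tool y -0.0676 -0.0672 expect -0.065
t 5.6 pos [0.4808 0.0086 0.1287] turn [ 0.0074 -0.0035 -0.0091] shift [-0.0029 -0.0074  0.0613] F [ 0.  -0.6 -3.3] w 0.163
```

View pics/wrist4.png

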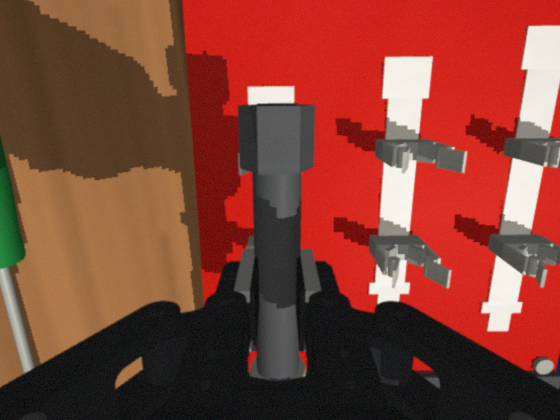

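View pics/sc4.png

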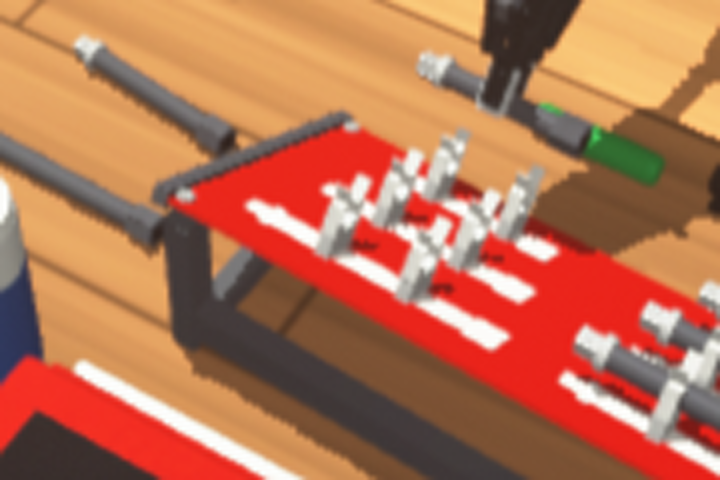

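The short bar is over its row, with the outline's socket end peeking out at px (270,95). I'll refine using the outlines seen in this same wrist image, relative to the bar.

```bash
cat >> h.py <<'E'
def rackrel():
    """rack in tool frame, from one wrist image"""
    c=read_camera('wrist'); s,p,r=state(); w=cloud(c); q=r.inv().apply((w-p).reshape(-1,3)).reshape(w.shape)
    rgb=c['pixels'].astype(int)
    red=(rgb[...,0]>90)&(rgb[...,1]<60)&(rgb[...,2]<60)
    P=q[red&np.isfinite(q[...,0])]
    mu=np.median(P,0);n=r.inv().apply(N_)
    for k in range(5):
        P=P[abs((P-mu)@n)<(.03 if k==0 else .006)]; mu=P.mean(0); n=np.linalg.svd(P-mu,full_matrices=False)[2][2]; n*=-np.sign(n[2])
    h=(q-mu)@n
    white=(rgb.min(-1)>75)&(abs(h)<.004)&(rgb.max(-1)-rgb.min(-1)<60)
    ex=np.array([1,0,0])-n*n[0]; ex/=np.linalg.norm(ex); ey=np.cross(n,ex)
    print('normal in tool',n.round(4),'face height below TCP',(mu@n/n[2]).round(4), 'plane h of TCP',(-mu@n).round(4))
    X=q@ex; Y=q@ey
    Nn,L,S,C=cv2.connectedComponentsWithStats(white.astype(np.uint8))
    for i in range(1,Nn):
        if S[i,4]<250: continue
        k=L==i; x=X[k];y=Y[k]
        o=np.polyfit(y,x,1)
        print(S[i,:2].tolist(),S[i,4],'xmid',((np.percentile(x,1)+np.percentile(x,99))/2).round(4),'wid',np.ptp(np.percentile(x,[1,99])).round(4),'y(left+)',np.percentile(y,.5).round(4),np.percentile(y,99.5).round(4),'xslope',o[0].round(4))
E
python3 - <<'E'
from h import *
rackrel()
for i in range(3):
  to(place('short',.028-.0093,-.0187-.002),RF); read_camera('side')
E
```

```text
normal in tool [ 0.0047  0.0073 -1.    ] face height below TCP 0.0805 plane h of TCP 0.0805
[513, 26] 4016 xmid 0.1459 wid 0.0223 y(left+) 0.0461 0.1056 xslope -0.0763
[380, 57] 3316 xmid 0.0715 wid 0.0253 y(left+) 0.0453 0.0899 xslope -0.0077
[246, 86] 743 xmid -0.0043 wid 0.0255 y(left+) 0.0653 0.0741 xslope 0.1057
[497, 158] 2319 xmid 0.1481 wid 0.019 y(left+) -0.0142 0.0331 xslope -0.0312
[376, 160] 2209 xmid 0.0723 wid 0.0188 y(left+) -0.0149 0.032 xslope 0.0057
[479, 255] 1916 xmid 0.1488 wid 0.0239 y(left+) -0.0834 -0.03 xslope -0.0664
[367, 260] 924 xmid 0.0726 wid 0.0248 y(left+) -0.0636 -0.0323 xslope 0.1247
t 5.65 pos [0.4812 0.0086 0.1292] turn [ 0.0073 -0.0047 -0.0091] shift [-0.0027 -0.0073  0.0616] F [-0.1 -0.2 -2.8] w 0.165
t 5.7 pos [0.4814 0.0087 0.1296] turn [ 0.0072 -0.0054 -0.009 ] shift [-0.003  -0.0072  0.0618] F [ 1.1  0.7 -3.4] w 0.163
t 5.75 pos [0.4815 0.0088 0.1297] turn [ 0.0071 -0.0058 -0.0089] shift [-0.0032 -0.0071  0.0618] F [-0.3  0.5 -3.4] w 0.168
```

{"api": "arm_command", "payload": {
  "rows": [
    {"xyz": [-0.0035, -0.0073, 0], "delta_rot": [0.007, -0.005, -0.009], "gripper": 0.01},
    {"xyz": [0, 0, 0.012], "delta_rot": [0, 0, 0], "gripper": 0.01},
    {"xyz": [0, 0, 0.012], "delta_rot": [0, 0, 0], "gripper": 0.01},
    {"xyz": [0, 0, 0.01], "delta_rot": [0, 0, 0], "gripper": 0.01},
    {"xyz": [0, 0, 0], "delta_rot": [0, 0, 0], "gripper": 0.01},
    {"xyz": [0, 0, 0], "delta_rot": [0, 0, 0], "gripper": 0.01},
    {"xyz": [0, 0, 0], "delta_rot": [0, 0, 0], "gripper": 0.01}
  ],
  "force": 120
}}

```text
time: 6.5
tool_pos: [0.4958, 0.0158, 0.098]
tcp_rot: [3.018, -0.092, 0.807]
wrist_force: [0.4, 0.0, -2.9]
width: 0.158
```

Run:
```python
from h import *
c=read_camera('scene'); cv2.imwrite('pics/sc5.png',cv2.resize(c['pixels'][190:310,200:380,::-1],None,fx=4,fy=4,interpolation=2))
inhand(.13,'wrist5'); rackrel()
to(place('short',.028-.0085,-.0187-.002),RF)
```

```text
(-0.07, -0.06) 1854 x [-0.0119  0.0134] ztop -0.0209
(-0.06, -0.05) 2270 x [-0.012   0.0136] ztop -0.0208
(-0.05, -0.04) 1634 x [-0.0115  0.0131] ztop -0.0206
(-0.04, -0.03) 1855 x [-0.0142  0.0136] ztop -0.0172
(-0.03, -0.02) 1441 x [-0.0135  0.0129] ztop -0.0172
(-0.02, -0.012) 1362 x [-0.0143  0.0146] ztop -0.0445
socket end tool y -0.0677 -0.0672 expect -0.065
normal in tool [ 3.e-04 -4.e-04 -1.e+00] face height below TCP 0.0464 plane h of TCP 0.0464
[394, 71] 4523 xmid 0.0748 wid 0.0271 y(left+) 0.0311 0.0813 xslope 0.0304
[521, 188] 1681 xmid 0.1455 wid 0.0182 y(left+) -0.0324 0.0237 xslope -0.0212
[385, 192] 2779 xmid 0.0731 wid 0.0245 y(left+) -0.0287 0.021 xslope -0.0034
[510, 296] 2238 xmid 0.1514 wid 0.0244 y(left+) -0.0902 -0.0397 xslope -0.1005
t 6.65 pos [0.4959 0.0157 0.0982] turn [-0.0003 -0.0003  0.0009] shift [0.0005 0.0007 0.0268] F [-0.5 -1.  -2.2] w 0.163
```

View pics/wrist5.png

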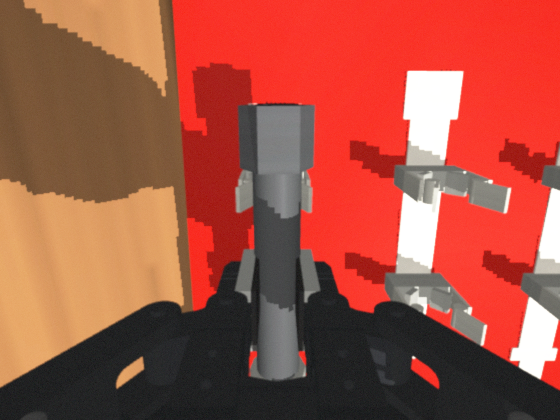

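View pics/sc5.png

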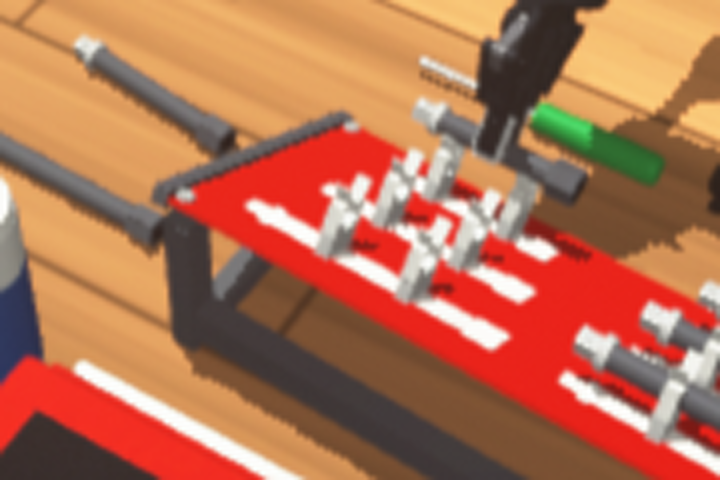

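The bar sits between the clip lips (px 245/306, bar 277) and is square to them. Pressing in small steps while watching the force.

{"api": "arm_command", "payload": {
  "rows": [
    {"xyz": [-0.001, 0.0005, 0.008], "delta_rot": [0, 0, 0], "gripper": 0.01},
    {"xyz": [0, 0, 0.004], "delta_rot": [0, 0, 0], "gripper": 0.01},
    {"xyz": [0, 0, 0.004], "delta_rot": [0, 0, 0], "gripper": 0.01},
    {"xyz": [0, 0, 0.004], "delta_rot": [0, 0, 0], "gripper": 0.01},
    {"xyz": [0, 0, 0], "delta_rot": [0, 0, 0], "gripper": 0.01}
  ]
}}

```text
time: 7.15
tool_pos: [0.5049, 0.0146, 0.0794]
tcp_rot: [3.019, -0.092, 0.805]
wrist_force: [-1.8, 0.9, 0.3]
width: 0.158
```

{"api": "arm_command", "payload": {
  "rows": [
    {"xyz": [0, 0, 0.003], "delta_rot": [0, 0, 0], "gripper": 0.01},
    {"xyz": [0, 0, 0.003], "delta_rot": [0, 0, 0], "gripper": 0.01},
    {"xyz": [0, 0, 0], "delta_rot": [0, 0, 0], "gripper": 0.01}
  ]
}}

```text
time: 7.45
tool_pos: [0.5078, 0.0145, 0.0744]
tcp_rot: [3.019, -0.092, 0.806]
wrist_force: [-2.6, -0.0, 1.6]
width: 0.159
```

{"api": "arm_command", "payload": {
  "rows": [
    {"xyz": [0, 0, 0.003], "delta_rot": [0, 0, 0], "gripper": 0.01},
    {"xyz": [0, 0, 0.003], "delta_rot": [0, 0, 0], "gripper": 0.01},
    {"xyz": [0, 0, 0], "delta_rot": [0, 0, 0], "gripper": 0.01}
  ]
}}

```text
time: 7.75
tool_pos: [0.5109, 0.0143, 0.0691]
tcp_rot: [3.019, -0.093, 0.806]
wrist_force: [-1.4, 0.3, 1.0]
width: 0.156
```

Run:
```python
from h import *
to(place('short',.028-.0085,-.0187-.002),RF)
c=read_camera('scene'); cv2.imwrite('pics/sc6.png',cv2.resize(c['pixels'][190:310,200:380,::-1],None,fx=4,fy=4,interpolation=2))
inhand(.13,'wrist6'); rackrel()
```

```text
t 7.75 pos [0.5109 0.0143 0.0691] turn [-0.0003  0.0006  0.0007] shift [ 0.0019  0.0002 -0.006 ] F [-1.4  0.3  1. ] w 0.156
(-0.07, -0.06) 1845 x [-0.0118  0.0137] ztop -0.0205
(-0.06, -0.05) 2270 x [-0.0117  0.0137] ztop -0.0205
(-0.05, -0.04) 1630 x [-0.0112  0.0135] ztop -0.0203
(-0.04, -0.03) 2979 x [-0.0132  0.0154] ztop -0.0291
(-0.03, -0.02) 1569 x [-0.0124  0.0148] ztop -0.0289
(-0.02, -0.012) 1387 x [-0.0142  0.0147] ztop -0.0445
socket end tool y -0.0677 -0.0671 expect -0.065
normal in tool [-7.e-04 -4.e-04 -1.e+00] face height below TCP 0.0205 plane h of TCP 0.0205
[415, 65] 6140 xmid 0.0762 wid 0.0273 y(left+) 0.0319 0.0821 xslope 0.0303
[403, 204] 3541 xmid 0.0759 wid 0.0227 y(left+) -0.0237 0.021 xslope -0.0384
[412, 356] 346 xmid 0.0768 wid 0.0141 y(left+) -0.0745 -0.058 xslope -0.8294
```

View pics/wrist6.png

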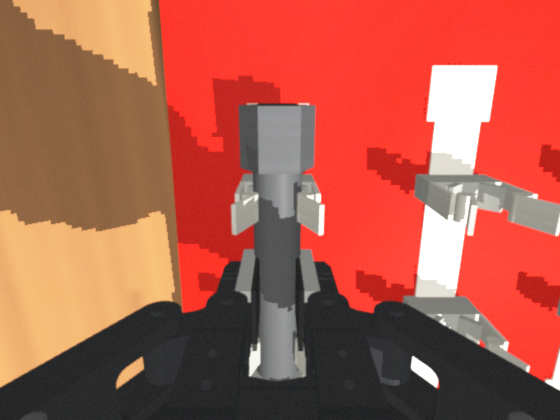

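View pics/sc6.png

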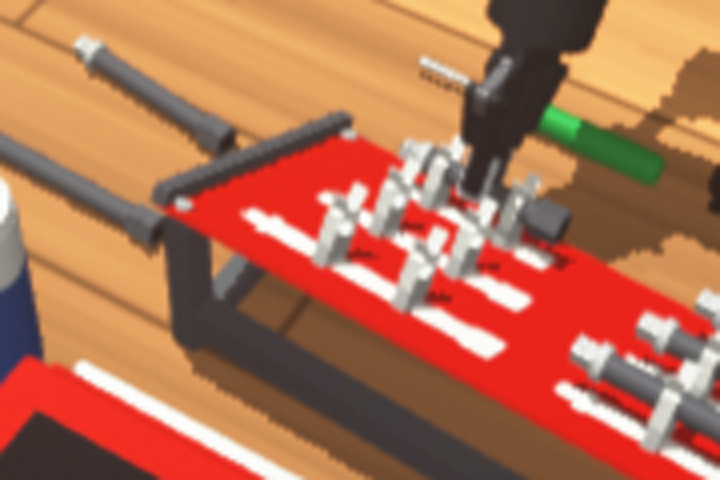

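{"api": "arm_command", "payload": {
  "rows": [
    {"xyz": [0, 0, 0.004], "delta_rot": [0, 0, 0], "gripper": 0.01},
    {"xyz": [0, 0, 0.004], "delta_rot": [0, 0, 0], "gripper": 0.01},
    {"xyz": [0, 0, 0], "delta_rot": [0, 0, 0], "gripper": 0.01}
  ]
}}

```text
time: 8.2
tool_pos: [0.5149, 0.014, 0.0623]
tcp_rot: [3.018, -0.092, 0.806]
wrist_force: [-4.5, -0.7, 4.1]
width: 0.154
```

{"api": "arm_command", "payload": {
  "rows": [
    {"xyz": [0, 0, 0.004], "delta_rot": [0, 0, 0], "gripper": 0.01},
    {"xyz": [0, 0, 0.004], "delta_rot": [0, 0, 0], "gripper": 0.01},
    {"xyz": [0, 0, 0], "delta_rot": [0, 0, 0], "gripper": 0.01}
  ]
}}

```text
time: 8.5
tool_pos: [0.5188, 0.0138, 0.0555]
tcp_rot: [3.018, -0.093, 0.806]
wrist_force: [-6.9, 0.0, 7.6]
width: 0.158
```

Run:
```python
from h import *
to(place('short',.028-.0085,-.0187-.002),RF)
inhand(.13,'wrist7'); rackrel()
```

```text
t 8.5 pos [0.5188 0.0138 0.0555] turn [-0.0002  0.0006  0.0009] shift [ 0.0019  0.0002 -0.0217] F [-6.9  0.   7.6] w 0.158
(-0.07, -0.06) 1842 x [-0.0117  0.0137] ztop -0.0205
(-0.06, -0.05) 2257 x [-0.0117  0.0138] ztop -0.0206
(-0.05, -0.04) 1630 x [-0.0112  0.0135] ztop -0.0204
(-0.04, -0.03) 2991 x [-0.0133  0.0154] ztop -0.0294
(-0.03, -0.02) 1570 x [-0.0125  0.0147] ztop -0.029
(-0.02, -0.012) 1364 x [-0.0143  0.0147] ztop -0.0444
socket end tool y -0.0676 -0.0671 expect -0.065
normal in tool [-6.e-04 -1.e-04 -1.e+00] face height below TCP 0.0204 plane h of TCP 0.0204
[415, 65] 6171 xmid 0.0761 wid 0.0274 y(left+) 0.0319 0.0821 xslope 0.034
[403, 205] 3560 xmid 0.0759 wid 0.0226 y(left+) -0.0236 0.0211 xslope -0.0426
[412, 356] 347 xmid 0.0769 wid 0.0143 y(left+) -0.0751 -0.0574 xslope -0.8397
```

The bar is already 28.7 mm off the sheet and moves with its clips. I'll push until it feels firm to be sure.

{"api": "arm_command", "payload": {
  "rows": [
    {"xyz": [0, 0, 0.003], "delta_rot": [0, 0, 0], "gripper": 0.01},
    {"xyz": [0, 0, 0.002], "delta_rot": [0, 0, 0], "gripper": 0.01},
    {"xyz": [0, 0, 0], "delta_rot": [0, 0, 0], "gripper": 0.01}
  ]
}}

```text
time: 8.9
tool_pos: [0.5212, 0.0136, 0.0514]
tcp_rot: [3.018, -0.093, 0.806]
wrist_force: [-8.1, -0.8, 9.6]
width: 0.158
```

{"api": "arm_command", "payload": {
  "rows": [
    {"xyz": [0, 0, 0.002], "delta_rot": [0, 0, 0], "gripper": 0.01},
    {"xyz": [0, 0, 0], "delta_rot": [0, 0, 0], "gripper": 0.01}
  ]
}}

```text
time: 9.1
tool_pos: [0.5218, 0.0136, 0.0504]
tcp_rot: [3.018, -0.093, 0.805]
wrist_force: [-20.2, 0.7, 23.4]
width: 0.159
```

{"api": "arm_command", "payload": {
  "rows": [
    {"xyz": [0, 0, 0.002], "delta_rot": [0, 0, 0], "gripper": 0.01},
    {"xyz": [0, 0, 0], "delta_rot": [0, 0, 0], "gripper": 0.01}
  ]
}}

```text
time: 9.3
tool_pos: [0.5222, 0.0135, 0.05]
tcp_rot: [3.018, -0.093, 0.805]
wrist_force: [-44.2, 0.7, 54.4]
width: 0.158
```

Firm: the force rose to 70 N at the sheet's stop, under the 130 N limit. Backing off to rest height and releasing.

{"api": "arm_command", "payload": {
  "rows": [
    {"xyz": [0, 0, -0.01], "delta_rot": [0, 0, 0], "gripper": 0.01},
    {"xyz": [0, 0, -0.01], "delta_rot": [0, 0, 0], "gripper": 0.01},
    {"xyz": [0, 0, -0.008], "delta_rot": [0, 0, 0], "gripper": 0.01},
    {"xyz": [0, 0, 0], "delta_rot": [0, 0, 0], "gripper": 0.01},
    {"xyz": [0, 0, 0], "delta_rot": [0, 0, 0], "gripper": 0.01}
  ]
}}

```text
time: 9.8
tool_pos: [0.5093, 0.0144, 0.0719]
tcp_rot: [3.018, -0.092, 0.806]
wrist_force: [-0.5, -0.7, -0.6]
width: 0.156
```

Run:
```python
from h import *
to(place('short',.028-.0085,-.0187-.002),RF)
inhand(.13,'wrist8'); rackrel()
```

```text
t 9.8 pos [0.5093 0.0144 0.0719] turn [-0.0003  0.0002  0.001 ] shift [ 0.0019  0.0002 -0.0028] F [-0.5 -0.7 -0.6] w 0.156
(-0.07, -0.06) 1859 x [-0.0118  0.0138] ztop -0.0208
(-0.06, -0.05) 2258 x [-0.0117  0.0137] ztop -0.0209
(-0.05, -0.04) 1641 x [-0.0113  0.0135] ztop -0.0206
(-0.04, -0.03) 2969 x [-0.0132  0.0154] ztop -0.0293
(-0.03, -0.02) 1580 x [-0.0123  0.0147] ztop -0.0291
(-0.02, -0.012) 1367 x [-0.0142  0.0146] ztop -0.0445
socket end tool y -0.0677 -0.0672 expect -0.065
normal in tool [-6.e-04 -3.e-04 -1.e+00] face height below TCP 0.0204 plane h of TCP 0.0204
[415, 66] 6095 xmid 0.0762 wid 0.0273 y(left+) 0.0314 0.0817 xslope 0.0352
[403, 205] 3543 xmid 0.0759 wid 0.0226 y(left+) -0.0236 0.021 xslope -0.0381
[412, 356] 348 xmid 0.0769 wid 0.0141 y(left+) -0.0747 -0.0574 xslope -0.8321
```

{"api": "arm_command", "payload": {
  "rows": [
    {"xyz": [0, 0, 0], "delta_rot": [0, 0, 0], "gripper": 0.045},
    {"xyz": [0, 0, 0], "delta_rot": [0, 0, 0], "gripper": 0.045},
    {"xyz": [0, 0, 0], "delta_rot": [0, 0, 0], "gripper": 0.045},
    {"xyz": [0, 0, -0.02], "delta_rot": [0, 0, 0], "gripper": 0.045},
    {"xyz": [0, 0, -0.04], "delta_rot": [0, 0, 0], "gripper": 0.045},
    {"xyz": [0, 0, -0.04], "delta_rot": [0, 0, 0], "gripper": 0.045},
    {"xyz": [0, 0, -0.03], "delta_rot": [0, 0, 0], "gripper": 0.045},
    {"xyz": [0, 0, 0], "delta_rot": [0, 0, 0], "gripper": 0.045}
  ]
}}

```text
time: 10.7
tool_pos: [0.4466, 0.0186, 0.1904]
tcp_rot: [3.015, -0.092, 0.821]
wrist_force: [0.3, 0.9, 1.0]
width: 0.525
```

Run:
```python
from h import *
c=read_camera('wrist'); save('wrist9',c)
to([.508,-.2682,.07],down(-.152))
```

```text
t 10.75 pos [0.446  0.0185 0.1879] turn [-0.0243 -0.5282  0.0888] shift [0.1047 0.274  0.1179] F [-0.8 -0.9 -0.1] w 0.526
```

View pics/wrist9.png

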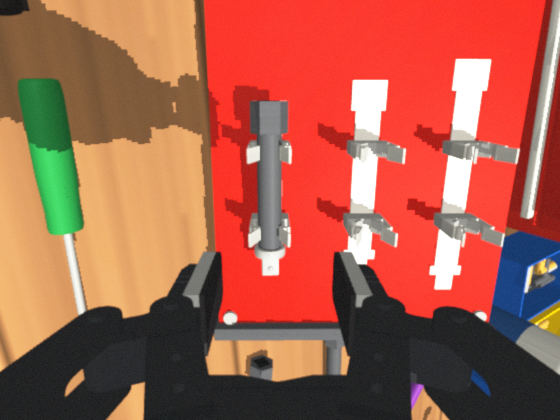

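The short bar is in both clips, over its outline (px 268, 100-272). Next is the medium bar.

{"api": "arm_command", "payload": {
  "rows": [
    {"xyz": [0, 0, 0], "delta_rot": [-0.006, -0.132, 0.022], "gripper": 0.055},
    {"xyz": [0, 0, 0], "delta_rot": [-0.006, -0.132, 0.022], "gripper": 0.055},
    {"xyz": [0, 0, 0], "delta_rot": [-0.006, -0.132, 0.022], "gripper": 0.055},
    {"xyz": [0, 0, 0], "delta_rot": [-0.006, -0.132, 0.022], "gripper": 0.055},
    {"xyz": [0.015, 0.04, 0], "delta_rot": [0, 0, 0], "gripper": 0.055},
    {"xyz": [0.015, 0.04, 0], "delta_rot": [0, 0, 0], "gripper": 0.055},
    {"xyz": [0.015, 0.04, 0.01], "delta_rot": [0, 0, 0], "gripper": 0.055},
    {"xyz": [0.015, 0.04, 0.02], "delta_rot": [0, 0, 0], "gripper": 0.055},
    {"xyz": [0.015, 0.04, 0.02], "delta_rot": [0, 0, 0], "gripper": 0.055},
    {"xyz": [0.015, 0.04, 0.02], "delta_rot": [0, 0, 0], "gripper": 0.055},
    {"xyz": [0.015, 0.034, 0.03], "delta_rot": [0, 0, 0], "gripper": 0.055},
    {"xyz": [0, 0, 0], "delta_rot": [0, 0, 0], "gripper": 0.055}
  ]
}}

```text
time: 11.95
tool_pos: [0.5033, -0.2706, 0.0763]
tcp_rot: [-3.129, 0.243, 0.025]
wrist_force: [-0.4, 0.4, -0.7]
width: 0.645
```

{"api": "arm_command", "payload": {
  "rows": [
    {"xyz": [0, 0, 0], "delta_rot": [0, 0, 0], "gripper": 0.055}
  ]
}}

```text
time: 12.05
tool_pos: [0.5044, -0.2682, 0.0803]
tcp_rot: [-3.13, 0.241, 0.02]
wrist_force: [-0.1, 0.1, -0.1]
width: 0.642
```

Run:
```python
from h import *
c=read_camera('wrist'); save('wrist10',c)
to([.508,-.2682,.002],down(-.152))
```

```text
t 12.1 pos [ 0.5053 -0.2678  0.082 ] turn [-0.0007  0.0102 -0.0002] shift [ 0.0028 -0.      0.08  ] F [1.3 0.2 1. ] w 0.641
```

View pics/wrist10.png

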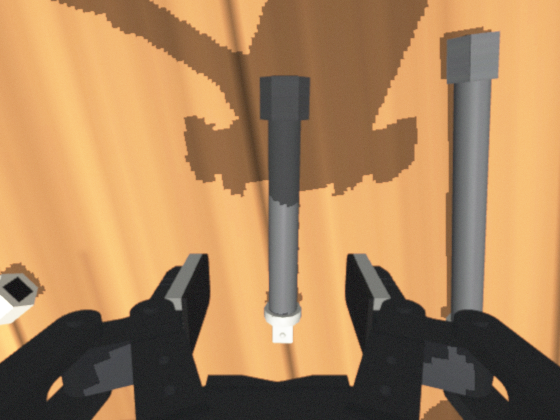

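The medium bar is parallel to the pads at px 284, about 3 mm right of centre, which matches the computed shift.

{"api": "arm_command", "payload": {
  "rows": [
    {"xyz": [0.003, 0, 0], "delta_rot": [0, 0.008, 0], "gripper": 0.055},
    {"xyz": [0, 0, 0.035], "delta_rot": [0, 0, 0], "gripper": 0.055},
    {"xyz": [0, 0, 0.035], "delta_rot": [0, 0, 0], "gripper": 0.055},
    {"xyz": [0, 0, 0.009], "delta_rot": [0, 0, 0], "gripper": 0.055},
    {"xyz": [0, 0, 0], "delta_rot": [0, 0, 0], "gripper": 0.055},
    {"xyz": [0, 0, 0], "delta_rot": [0, 0, 0], "gripper": 0.01},
    {"xyz": [0, 0, 0], "delta_rot": [0, 0, 0], "gripper": 0.01},
    {"xyz": [0, 0, 0], "delta_rot": [0, 0, 0], "gripper": 0.01},
    {"xyz": [0, 0, 0], "delta_rot": [0, 0, 0], "gripper": 0.01},
    {"xyz": [0, 0, 0], "delta_rot": [0, 0, 0], "gripper": 0.01}
  ],
  "force": 100
}}

```text
time: 13.1
tool_pos: [0.5107, -0.2696, 0.0077]
tcp_rot: [3.13, -0.238, 0.007]
wrist_force: [-0.7, 1.4, 7.0]
width: 0.16
```

{"api": "arm_command", "payload": {
  "rows": [
    {"xyz": [0, 0, -0.03], "delta_rot": [0, 0, 0], "gripper": 0.01},
    {"xyz": [0, 0, -0.04], "delta_rot": [0, 0, 0], "gripper": 0.01},
    {"xyz": [0, 0, -0.04], "delta_rot": [0, 0, 0], "gripper": 0.01},
    {"xyz": [0, 0, -0.04], "delta_rot": [0, 0, 0], "gripper": 0.01},
    {"xyz": [0, 0, -0.03], "delta_rot": [0, 0, 0], "gripper": 0.01},
    {"xyz": [0, 0, 0], "delta_rot": [0, 0, 0], "gripper": 0.01},
    {"xyz": [0, 0, 0], "delta_rot": [0, 0, 0], "gripper": 0.01}
  ]
}}

```text
time: 13.8
tool_pos: [0.5092, -0.2688, 0.1857]
tcp_rot: [3.131, -0.238, 0.005]
wrist_force: [-0.9, 0.1, -4.7]
width: 0.164
```

Run:
```python
from h import *
inhand(.16,'wrist11')
to(place('medium',.088-.009,-.0187-.002),RF)
```

```text
(-0.09, -0.08) 40 x [-0.0042  0.0083] ztop -0.0156
(-0.08, -0.07) 2416 x [-0.0112  0.0142] ztop -0.0206
(-0.07, -0.06) 2319 x [-0.0112  0.0142] ztop -0.0205
(-0.06, -0.05) 1542 x [-0.0098  0.0127] ztop -0.02
(-0.05, -0.04) 1365 x [-0.0067  0.0102] ztop -0.0169
(-0.04, -0.03) 1269 x [-0.0067  0.0102] ztop -0.017
(-0.03, -0.02) 1200 x [-0.0066  0.0103] ztop -0.0168
(-0.02, -0.012) 992 x [-0.0121  0.0135] ztop -0.0439
socket end tool y -0.0803 -0.0794 expect -0.08
t 13.85 pos [ 0.5081 -0.2681  0.1839] turn [ 0.0236  0.5224 -0.0872] shift [ 0.0078 -0.2818  0.0266] F [-0.1  0.4 -3.6] w 0.164
```

View pics/wrist11.png

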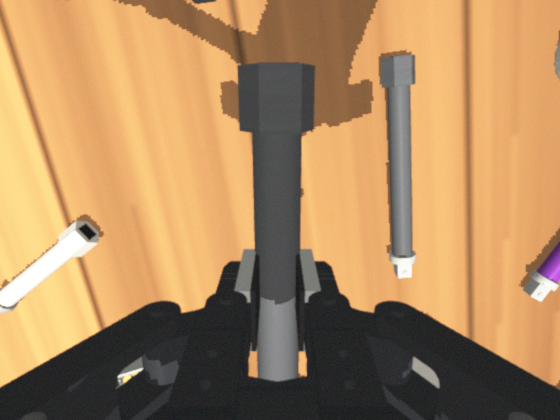

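{"api": "arm_command", "payload": {
  "rows": [
    {"xyz": [0, 0, 0], "delta_rot": [0.006, 0.131, -0.022], "gripper": 0.01},
    {"xyz": [0, 0, 0], "delta_rot": [0.006, 0.131, -0.022], "gripper": 0.01},
    {"xyz": [0, 0, 0], "delta_rot": [0.006, 0.131, -0.022], "gripper": 0.01},
    {"xyz": [0, 0, 0], "delta_rot": [0.006, 0.131, -0.022], "gripper": 0.01},
    {"xyz": [0.001, -0.04, 0], "delta_rot": [0, 0, 0], "gripper": 0.01},
    {"xyz": [0.001, -0.04, 0], "delta_rot": [0, 0, 0], "gripper": 0.01},
    {"xyz": [0.001, -0.04, 0], "delta_rot": [0, 0, 0], "gripper": 0.01},
    {"xyz": [0.001, -0.04, 0], "delta_rot": [0, 0, 0], "gripper": 0.01},
    {"xyz": [0.001, -0.04, 0], "delta_rot": [0, 0, 0], "gripper": 0.01},
    {"xyz": [0.001, -0.04, 0], "delta_rot": [0, 0, 0], "gripper": 0.01},
    {"xyz": [0.001, -0.04, 0], "delta_rot": [0, 0, 0], "gripper": 0.01},
    {"xyz": [0, 0, 0], "delta_rot": [0, 0, 0], "gripper": 0.01}
  ]
}}

```text
time: 15.05
tool_pos: [0.5299, 0.0155, 0.1849]
tcp_rot: [3.023, -0.082, 0.801]
wrist_force: [0.5, -0.7, -4.0]
width: 0.165
```

{"api": "arm_command", "payload": {
  "rows": [
    {"xyz": [0, 0, 0], "delta_rot": [0, 0, 0], "gripper": 0.01},
    {"xyz": [0, 0, 0], "delta_rot": [0, 0, 0], "gripper": 0.01}
  ]
}}

```text
time: 15.25
tool_pos: [0.5308, 0.01, 0.1861]
tcp_rot: [3.019, -0.093, 0.803]
wrist_force: [0.2, -0.8, -3.6]
width: 0.163
```

Run:
```python
from h import *
inhand(.16,'wrist12'); rackrel()
to(place('medium',.028-.0082,-.0187),RF)
```

```text
(-0.09, -0.08) 210 x [-0.0123  0.013 ] ztop -0.0181
(-0.08, -0.07) 2484 x [-0.0126  0.0127] ztop -0.0182
(-0.07, -0.06) 2313 x [-0.0125  0.0129] ztop -0.018
(-0.06, -0.05) 1468 x [-0.0102  0.0097] ztop -0.0173
(-0.05, -0.04) 1345 x [-0.0082  0.0087] ztop -0.0144
(-0.04, -0.03) 1263 x [-0.008   0.0088] ztop -0.0143
(-0.03, -0.02) 1190 x [-0.0081  0.0089] ztop -0.0142
(-0.02, -0.012) 2331 x [-0.0134  0.014 ] ztop -0.0442
socket end tool y -0.0813 -0.0804 expect -0.08
normal in tool [-7.0e-04  1.2e-03 -1.0e+00] face height below TCP 0.1103 plane h of TCP 0.1103
[376, 45] 3380 xmid 0.0758 wid 0.0254 y(left+) 0.0412 0.1006 xslope 0.0007
[165, 95] 501 xmid -0.0686 wid 0.0109 y(left+) 0.0411 0.0705 xslope 0.1401
[363, 161] 1817 xmid 0.0742 wid 0.0226 y(left+) -0.0221 0.0274 xslope 0.0345
[167, 162] 769 xmid -0.0704 wid 0.0088 y(left+) -0.0193 0.0256 xslope -0.0083
[361, 249] 1314 xmid 0.0758 wid 0.0246 y(left+) -0.0863 -0.0364 xslope 0.0802
t 15.35 pos [0.5316 0.0091 0.1872] turn [ 0.0013  0.0006 -0.0008] shift [ 0.0008 -0.0057  0.0856] F [ 0.4 -0.2 -3.1] w 0.161
```

View pics/wrist12.png

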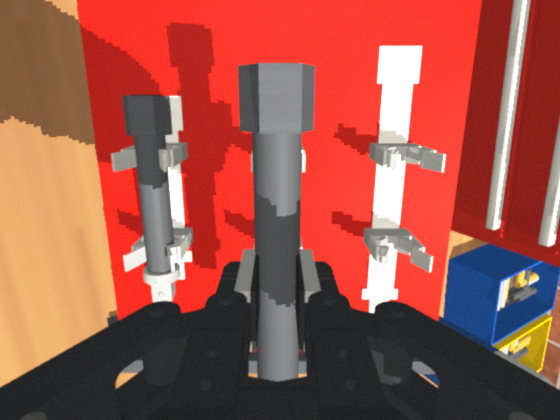

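{"api": "arm_command", "payload": {
  "rows": [
    {"xyz": [-0.0005, -0.005, 0.01], "delta_rot": [0.001, 0, 0], "gripper": 0.01},
    {"xyz": [0, 0, 0.02], "delta_rot": [0, 0, 0], "gripper": 0.01},
    {"xyz": [0, 0, 0.02], "delta_rot": [0, 0, 0], "gripper": 0.01},
    {"xyz": [0, 0, 0.01], "delta_rot": [0, 0, 0], "gripper": 0.01},
    {"xyz": [0, 0, 0], "delta_rot": [0, 0, 0], "gripper": 0.01},
    {"xyz": [0, 0, 0], "delta_rot": [0, 0, 0], "gripper": 0.01},
    {"xyz": [0, 0, 0], "delta_rot": [0, 0, 0], "gripper": 0.01}
  ],
  "force": 120
}}

```text
time: 16.05
tool_pos: [0.5627, 0.0135, 0.1373]
tcp_rot: [3.018, -0.093, 0.812]
wrist_force: [0.0, 0.6, -2.2]
width: 0.149
```

```bash
sed -i "s/    c=read_camera('wrist'); s,p,r=state(); w=cloud/    s,p,r=state(); c=read_camera('wrist'); w=cloud/; s/^    c=read_camera('wrist'); *$/    s,p,r=state(); c=read_camera('wrist')/; s/^    s,p,r=state(); w=cloud(c); q/    w=cloud(c); q/" h.py
python3 - <<'E'
from h import *
inhand(.16,'wrist13'); rackrel()
to(place('medium',.028-.0058,-.0187-.0006),RF)
E
```

```text
(-0.09, -0.08) 66 x [-0.0116  0.0136] ztop -0.0156
(-0.08, -0.07) 2473 x [-0.0119  0.0134] ztop -0.0183
(-0.07, -0.06) 2344 x [-0.0119  0.0135] ztop -0.0183
(-0.06, -0.05) 1495 x [-0.0099  0.0113] ztop -0.0176
(-0.05, -0.04) 1360 x [-0.0075  0.0093] ztop -0.0145
(-0.04, -0.03) 1511 x [-0.015  0.012] ztop -0.0145
(-0.03, -0.02) 1441 x [-0.0149  0.0121] ztop -0.0144
(-0.02, -0.012) 1328 x [-0.0142  0.0147] ztop -0.0445
socket end tool y -0.0808 -0.0799 expect -0.08
normal in tool [ 0.0036 -0.0011 -1.    ] face height below TCP 0.0518 plane h of TCP 0.0518
[387, 43] 5613 xmid 0.0738 wid 0.0256 y(left+) 0.0327 0.0943 xslope 0.0131
[121, 108] 1172 xmid -0.0706 wid 0.0156 y(left+) 0.0279 0.0641 xslope 0.0533
[127, 193] 1543 xmid -0.0721 wid 0.0142 y(left+) -0.026 0.0187 xslope -0.0075
[379, 193] 2623 xmid 0.0716 wid 0.0244 y(left+) -0.0308 0.0191 xslope 0.0104
t 16.15 pos [0.5627 0.0137 0.1375] turn [-0.0011 -0.0035  0.0009] shift [-0.001   0.0014  0.0248] F [-0.2 -0.3 -3.1] w 0.158
```

View pics/wrist13.png

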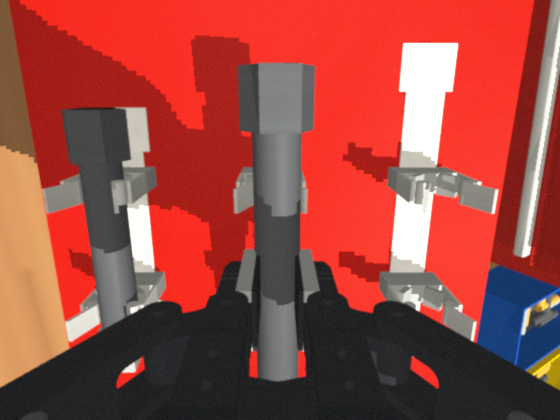

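Clip lips span px 235-306 against the bar at 277, so the bar sits about 2.5 mm too far up the slope. I'll correct that and then press.

{"api": "arm_command", "payload": {
  "rows": [
    {"xyz": [-0.0025, 0.001, 0.004], "delta_rot": [-0.001, -0.0035, 0.001], "gripper": 0.01},
    {"xyz": [0, 0, 0.004], "delta_rot": [0, 0, 0], "gripper": 0.01},
    {"xyz": [0, 0, 0], "delta_rot": [0, 0, 0], "gripper": 0.01},
    {"xyz": [0, 0, 0], "delta_rot": [0, 0, 0], "gripper": 0.01}
  ]
}}

```text
time: 16.55
tool_pos: [0.5638, 0.0126, 0.1279]
tcp_rot: [3.019, -0.094, 0.803]
wrist_force: [-0.1, 0.4, -3.1]
width: 0.153
```

Run:
```python
from h import *
inhand(.16,'wrist14'); rackrel()
to(place('medium',.028-.0058,-.0187-.0006),RF)
```

```text
(-0.09, -0.08) 65 x [-0.0116  0.0135] ztop -0.0155
(-0.08, -0.07) 2471 x [-0.0119  0.0135] ztop -0.0183
(-0.07, -0.06) 2342 x [-0.0118  0.0136] ztop -0.0182
(-0.06, -0.05) 1509 x [-0.0102  0.0116] ztop -0.0175
(-0.05, -0.04) 1358 x [-0.0075  0.0094] ztop -0.0147
(-0.04, -0.03) 1811 x [-0.0122  0.0155] ztop -0.0144
(-0.03, -0.02) 1528 x [-0.0116  0.015 ] ztop -0.0142
(-0.02, -0.012) 1341 x [-0.0143  0.0146] ztop -0.0446
socket end tool y -0.0807 -0.0799 expect -0.08
normal in tool [-2.1e-03 -1.0e-04 -1.0e+00] face height below TCP 0.043 plane h of TCP 0.043
[400, 38] 6231 xmid 0.0774 wid 0.0257 y(left+) 0.0315 0.0952 xslope 0.0164
[116, 106] 1318 xmid -0.067 wid 0.0157 y(left+) 0.0291 0.0652 xslope 0.049
[391, 195] 2830 xmid 0.0753 wid 0.0246 y(left+) -0.0296 0.0193 xslope -0.0291
[128, 196] 1676 xmid -0.0683 wid 0.0149 y(left+) -0.0257 0.0192 xslope -0.0085
t 16.65 pos [0.564  0.0127 0.1281] turn [-0.0001  0.0019  0.0001] shift [0.0025 0.0005 0.016 ] F [ 0.8 -0.5 -2.7] w 0.156
```

View pics/wrist14.png

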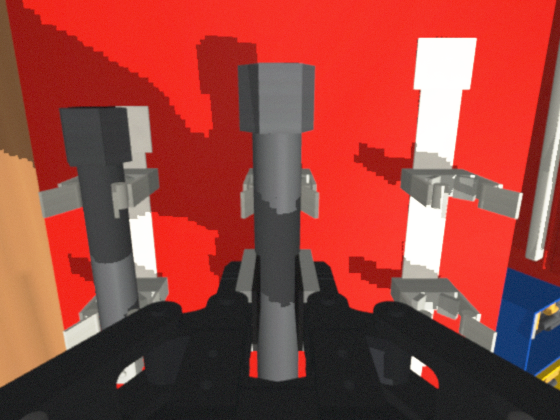

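Lips now at px 241-319 and bar at 277, within about 1 mm. Pressing.

{"api": "arm_command", "payload": {
  "rows": [
    {"xyz": [0.001, 0, 0.003], "delta_rot": [0, 0, 0], "gripper": 0.01},
    {"xyz": [0, 0, 0.004], "delta_rot": [0, 0, 0], "gripper": 0.01},
    {"xyz": [0, 0, 0.004], "delta_rot": [0, 0, 0], "gripper": 0.01},
    {"xyz": [0, 0, 0.004], "delta_rot": [0, 0, 0], "gripper": 0.01}
  ]
}}

```text
time: 17.05
tool_pos: [0.5721, 0.0121, 0.1153]
tcp_rot: [3.019, -0.094, 0.803]
wrist_force: [-5.6, -0.1, 1.0]
width: 0.152
```

{"api": "arm_command", "payload": {
  "rows": [
    {"xyz": [0, 0, 0.004], "delta_rot": [0, 0, 0], "gripper": 0.01},
    {"xyz": [0, 0, 0.003], "delta_rot": [0, 0, 0], "gripper": 0.01}
  ]
}}

```text
time: 17.25
tool_pos: [0.5757, 0.0119, 0.1093]
tcp_rot: [3.019, -0.094, 0.803]
wrist_force: [-8.0, 0.6, 3.9]
width: 0.155
```

{"api": "arm_command", "payload": {
  "rows": [
    {"xyz": [0, 0, 0.004], "delta_rot": [0, 0, 0], "gripper": 0.01},
    {"xyz": [0, 0, 0.003], "delta_rot": [0, 0, 0], "gripper": 0.01},
    {"xyz": [0, 0, 0], "delta_rot": [0, 0, 0], "gripper": 0.01}
  ]
}}

```text
time: 17.55
tool_pos: [0.5792, 0.0116, 0.1035]
tcp_rot: [3.019, -0.094, 0.803]
wrist_force: [-9.2, 1.0, 6.4]
width: 0.157
```

Run:
```python
from h import *
inhand(.16,'wrist15'); rackrel()
to(place('medium',.028-.0058,-.0187-.0006),RF)
```

```text
(-0.09, -0.08) 71 x [-0.0117  0.0134] ztop -0.0182
(-0.08, -0.07) 2470 x [-0.0119  0.0135] ztop -0.0183
(-0.07, -0.06) 2345 x [-0.0119  0.0136] ztop -0.0182
(-0.06, -0.05) 1494 x [-0.0099  0.0114] ztop -0.0176
(-0.05, -0.04) 1354 x [-0.0075  0.0094] ztop -0.0147
(-0.04, -0.03) 2042 x [-0.0135  0.0153] ztop -0.0144
(-0.03, -0.02) 1614 x [-0.0129  0.015 ] ztop -0.0144
(-0.02, -0.012) 1334 x [-0.0142  0.0146] ztop -0.0444
socket end tool y -0.0807 -0.0799 expect -0.08
normal in tool [-2.4e-03  1.0e-04 -1.0e+00] face height below TCP 0.0366 plane h of TCP 0.0366
[412, 36] 6601 xmid 0.0766 wid 0.025 y(left+) 0.0353 0.0951 xslope 0.0007
[114, 107] 1457 xmid -0.0685 wid 0.0159 y(left+) 0.0336 0.065 xslope 0.0819
[120, 199] 1876 xmid -0.0688 wid 0.017 y(left+) -0.0306 0.0195 xslope -0.0181
[392, 199] 2976 xmid 0.0742 wid 0.0242 y(left+) -0.0292 0.0191 xslope -0.029
t 17.65 pos [0.5791 0.0117 0.1036] turn [0.     0.0023 0.0001] shift [ 0.0015  0.0005 -0.0128] F [-8.4  0.8  6. ] w 0.157
```

View pics/wrist15.png

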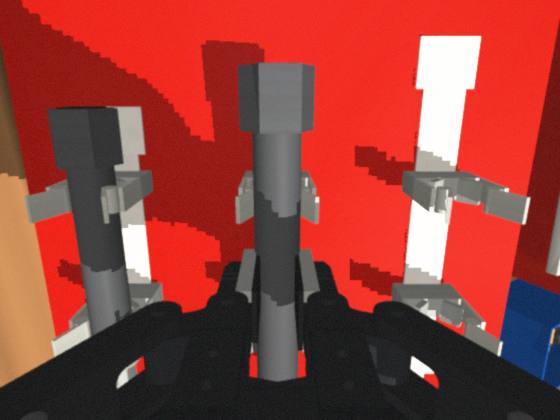

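The bar is still resting on the lips (42 mm off the sheet) with the sheet bowed about 22 mm at 13 N. Pushing on as expected.

{"api": "arm_command", "payload": {
  "rows": [
    {"xyz": [0, 0, 0.003], "delta_rot": [0, 0, 0], "gripper": 0.01},
    {"xyz": [0, 0, 0.003], "delta_rot": [0, 0, 0], "gripper": 0.01}
  ]
}}

```text
time: 17.85
tool_pos: [0.5824, 0.0115, 0.0989]
tcp_rot: [3.019, -0.094, 0.805]
wrist_force: [-6.8, 0.6, 3.4]
width: 0.153
```

{"api": "arm_command", "payload": {
  "rows": [
    {"xyz": [0, 0, 0.002], "delta_rot": [0, 0, 0], "gripper": 0.01},
    {"xyz": [0, 0, 0.002], "delta_rot": [0, 0, 0], "gripper": 0.01}
  ]
}}

```text
time: 18.05
tool_pos: [0.584, 0.0113, 0.0948]
tcp_rot: [3.019, -0.094, 0.803]
wrist_force: [-8.2, 0.1, 5.8]
width: 0.157
```

Run:
```python
from h import *
inhand(.16,'wrist16'); rackrel()
to(place('medium',.028-.0058,-.0187-.0006),RF)
```

```text
(-0.09, -0.08) 83 x [-0.0115  0.013 ] ztop -0.0176
(-0.08, -0.07) 2447 x [-0.0118  0.0137] ztop -0.0179
(-0.07, -0.06) 2332 x [-0.0117  0.0137] ztop -0.0179
(-0.06, -0.05) 1507 x [-0.0099  0.0117] ztop -0.0172
(-0.05, -0.04) 1339 x [-0.0074  0.0094] ztop -0.0143
(-0.04, -0.03) 2643 x [-0.0134  0.0153] ztop -0.0264
(-0.03, -0.02) 1711 x [-0.0128  0.0148] ztop -0.0265
(-0.02, -0.012) 1336 x [-0.0142  0.0146] ztop -0.0445
socket end tool y -0.0808 -0.0799 expect -0.08
normal in tool [-0.0024  0.     -1.    ] face height below TCP 0.0232 plane h of TCP 0.0232
[426, 31] 7672 xmid 0.0768 wid 0.0252 y(left+) 0.0354 0.0951 xslope 0.0004
[92, 107] 1815 xmid -0.0694 wid 0.0149 y(left+) 0.0352 0.0653 xslope 0.0941
[108, 207] 2180 xmid -0.0716 wid 0.0125 y(left+) -0.0249 0.0193 xslope 0.0327
[411, 207] 3250 xmid 0.0769 wid 0.019 y(left+) -0.0249 0.0192 xslope -0.0575
[411, 356] 359 xmid 0.0782 wid 0.0154 y(left+) -0.0778 -0.0596 xslope -0.8486
t 18.15 pos [0.584  0.0113 0.0947] turn [0.     0.0025 0.0001] shift [ 0.0018  0.0004 -0.023 ] F [-8.   1.1  5.2] w 0.157
```

Snapped: the bar is now 28.5 mm off the sheet and the clip tops are 21 mm above the axis. Pushing to firm.

{"api": "arm_command", "payload": {
  "rows": [
    {"xyz": [0, 0, 0.003], "delta_rot": [0, 0, 0], "gripper": 0.01},
    {"xyz": [0, 0, 0.002], "delta_rot": [0, 0, 0], "gripper": 0.01},
    {"xyz": [0, 0, 0], "delta_rot": [0, 0, 0], "gripper": 0.01}
  ]
}}

```text
time: 18.45
tool_pos: [0.5862, 0.0112, 0.091]
tcp_rot: [3.019, -0.094, 0.802]
wrist_force: [-15.9, 0.5, 12.4]
width: 0.158
```

{"api": "arm_command", "payload": {
  "rows": [
    {"xyz": [0, 0, 0.002], "delta_rot": [0, 0, 0], "gripper": 0.01},
    {"xyz": [0, 0, 0], "delta_rot": [0, 0, 0], "gripper": 0.01}
  ]
}}

```text
time: 18.65
tool_pos: [0.5864, 0.0112, 0.0908]
tcp_rot: [3.019, -0.094, 0.801]
wrist_force: [-35.1, 1.4, 35.4]
width: 0.153
```

Firm at about 52 N. Backing off, then releasing.

{"api": "arm_command", "payload": {
  "rows": [
    {"xyz": [0, 0, -0.01], "delta_rot": [0, 0, 0], "gripper": 0.01},
    {"xyz": [0, 0, -0.01], "delta_rot": [0, 0, 0], "gripper": 0.01},
    {"xyz": [0, 0, -0.005], "delta_rot": [0, 0, 0], "gripper": 0.01},
    {"xyz": [0, 0, 0], "delta_rot": [0, 0, 0], "gripper": 0.01},
    {"xyz": [0, 0, 0], "delta_rot": [0, 0, 0], "gripper": 0.01}
  ]
}}

```text
time: 19.15
tool_pos: [0.5752, 0.0119, 0.1101]
tcp_rot: [3.019, -0.094, 0.804]
wrist_force: [-2.1, 1.2, -3.1]
width: 0.156
```

Run:
```python
from h import *
inhand(.16,'wrist17'); rackrel()
to(place('medium',.028-.0055,-.0187-.0006),RF)
```

```text
(-0.09, -0.08) 74 x [-0.0119  0.0135] ztop -0.0175
(-0.08, -0.07) 2462 x [-0.0118  0.0136] ztop -0.0181
(-0.07, -0.06) 2341 x [-0.0117  0.0137] ztop -0.018
(-0.06, -0.05) 1494 x [-0.0102  0.0114] ztop -0.0173
(-0.05, -0.04) 1349 x [-0.0075  0.0094] ztop -0.0145
(-0.04, -0.03) 2630 x [-0.0135  0.0154] ztop -0.026
(-0.03, -0.02) 1703 x [-0.0129  0.0147] ztop -0.0262
(-0.02, -0.012) 1364 x [-0.0143  0.0149] ztop -0.0446
socket end tool y -0.0809 -0.0799 expect -0.08
normal in tool [-0.0023 -0.     -1.    ] face height below TCP 0.0234 plane h of TCP 0.0234
[426, 31] 7645 xmid 0.0768 wid 0.0251 y(left+) 0.0354 0.0951 xslope 0.0008
[93, 107] 1803 xmid -0.0693 wid 0.0149 y(left+) 0.0353 0.0653 xslope 0.0971
[108, 207] 2172 xmid -0.0716 wid 0.0125 y(left+) -0.0249 0.0195 xslope 0.0294
[412, 207] 3237 xmid 0.0768 wid 0.019 y(left+) -0.0249 0.0192 xslope -0.0531
[411, 356] 360 xmid 0.0782 wid 0.0153 y(left+) -0.0786 -0.0597 xslope -0.8522
t 19.25 pos [0.5752 0.0119 0.1099] turn [-0.      0.0024 -0.    ] shift [ 0.0018  0.0004 -0.0057] F [-1.9  1.3 -3.5] w 0.156
```

View pics/wrist17.png

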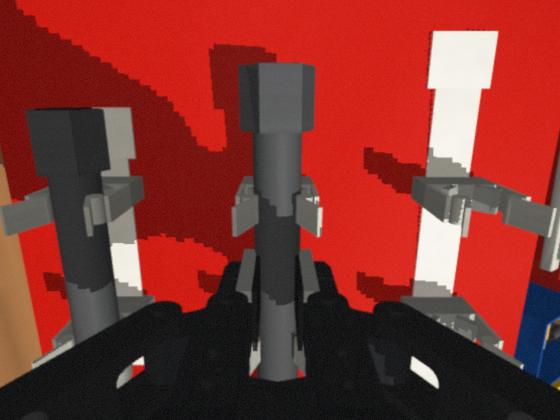

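{"api": "arm_command", "payload": {
  "rows": [
    {"xyz": [0, 0, 0], "delta_rot": [0, 0, 0], "gripper": 0.045},
    {"xyz": [0, 0, 0], "delta_rot": [0, 0, 0], "gripper": 0.045},
    {"xyz": [0, 0, 0], "delta_rot": [0, 0, 0], "gripper": 0.045},
    {"xyz": [0, 0, -0.02], "delta_rot": [0, 0, 0], "gripper": 0.045},
    {"xyz": [0, 0, -0.04], "delta_rot": [0, 0, 0], "gripper": 0.045},
    {"xyz": [0, 0, -0.04], "delta_rot": [0, 0, 0], "gripper": 0.045},
    {"xyz": [0, 0, -0.03], "delta_rot": [0, 0, 0], "gripper": 0.045},
    {"xyz": [0, 0, 0], "delta_rot": [0, 0, 0], "gripper": 0.045}
  ]
}}

```text
time: 20.05
tool_pos: [0.5133, 0.0161, 0.2302]
tcp_rot: [3.015, -0.094, 0.822]
wrist_force: [1.1, 0.7, 1.2]
width: 0.525
```

Run:
```python
from h import *
c=read_camera('wrist'); save('wrist18',c)
to([.6152,-.2792,.08],down(-.042))
```

```text
t 20.1 pos [0.5126 0.016  0.2274] turn [ 0.0048 -0.5286 -0.0197] shift [0.1149 0.2906 0.1474] F [ 0.7 -0.3 -0.1] w 0.523
```

View pics/wrist18.png

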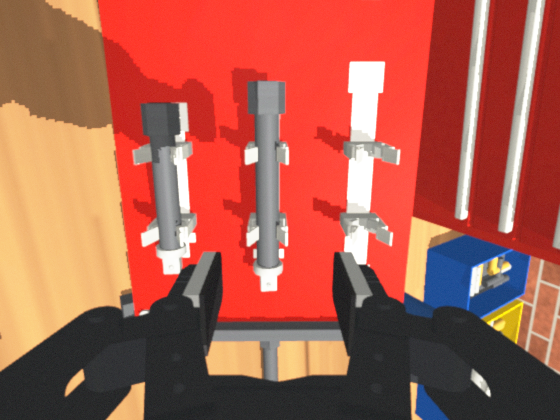

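Both bars are clipped over their outlines in the right rows. Now the long bar.

{"api": "arm_command", "payload": {
  "rows": [
    {"xyz": [0, 0, 0], "delta_rot": [0.001, -0.132, -0.005], "gripper": 0.055},
    {"xyz": [0, 0, 0], "delta_rot": [0.001, -0.132, -0.005], "gripper": 0.055},
    {"xyz": [0, 0, 0], "delta_rot": [0.001, -0.132, -0.005], "gripper": 0.055},
    {"xyz": [0, 0, 0], "delta_rot": [0.001, -0.132, -0.005], "gripper": 0.055},
    {"xyz": [0.015, 0.04, 0], "delta_rot": [0, 0, 0], "gripper": 0.055},
    {"xyz": [0.015, 0.04, 0], "delta_rot": [0, 0, 0], "gripper": 0.055},
    {"xyz": [0.015, 0.04, 0], "delta_rot": [0, 0, 0], "gripper": 0.055},
    {"xyz": [0.015, 0.04, 0], "delta_rot": [0, 0, 0], "gripper": 0.055},
    {"xyz": [0.015, 0.04, 0], "delta_rot": [0, 0, 0], "gripper": 0.055},
    {"xyz": [0.015, 0.04, 0.02], "delta_rot": [0, 0, 0], "gripper": 0.055},
    {"xyz": [0.015, 0.04, 0.025], "delta_rot": [0, 0, 0], "gripper": 0.055},
    {"xyz": [0.01, 0.01, 0.045], "delta_rot": [0, 0, 0], "gripper": 0.055}
  ]
}}

```text
time: 21.3
tool_pos: [0.6158, -0.2847, 0.1332]
tcp_rot: [3.135, -0.071, -0.002]
wrist_force: [0.1, 0.2, 0.6]
width: 0.639
```

{"api": "arm_command", "payload": {
  "rows": [
    {"xyz": [0, 0, 0.045], "delta_rot": [0, 0, 0], "gripper": 0.055},
    {"xyz": [0, 0, 0], "delta_rot": [0, 0, 0], "gripper": 0.055},
    {"xyz": [0, 0, 0], "delta_rot": [0, 0, 0], "gripper": 0.055},
    {"xyz": [0, 0, 0], "delta_rot": [0, 0, 0], "gripper": 0.055}
  ]
}}

```text
time: 21.7
tool_pos: [0.6141, -0.2792, 0.0899]
tcp_rot: [3.138, -0.065, -0.007]
wrist_force: [0.5, -0.4, 0.5]
width: 0.644
```

Run:
```python
from h import *
c=read_camera('wrist'); save('wrist19',c)
to([.6152,-.2792,.0],down(-.042))
```

```text
t 21.75 pos [ 0.6146 -0.2794  0.0909] turn [0.0033 0.0028 0.0005] shift [ 0.0006 -0.0002  0.0909] F [-0.1  0.4  0.1] w 0.648
```

View pics/wrist19.png

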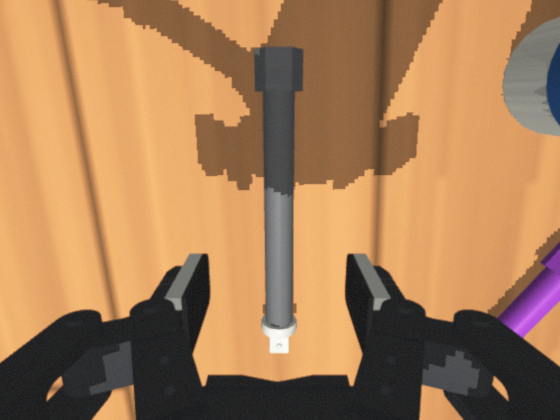

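Centred and parallel (bar at px 279). Descending and gripping.

{"api": "arm_command", "payload": {
  "rows": [
    {"xyz": [0.0005, 0, 0.04], "delta_rot": [0.003, 0.003, 0], "gripper": 0.055},
    {"xyz": [0, 0, 0.03], "delta_rot": [0, 0, 0], "gripper": 0.055},
    {"xyz": [0, 0, 0.01], "delta_rot": [0, 0, 0], "gripper": 0.055},
    {"xyz": [0, 0, 0.008], "delta_rot": [0, 0, 0], "gripper": 0.055},
    {"xyz": [0, 0, 0], "delta_rot": [0, 0, 0], "gripper": 0.055},
    {"xyz": [0, 0, 0], "delta_rot": [0, 0, 0], "gripper": 0.055}
  ],
  "force": 100
}}

```text
time: 22.35
tool_pos: [0.6139, -0.2794, 0.0018]
tcp_rot: [-3.14, 0.066, 0.002]
wrist_force: [0.7, 0.3, 0.1]
width: 0.643
```

{"api": "arm_command", "payload": {
  "rows": [
    {"xyz": [0, 0, 0], "delta_rot": [0, 0, 0], "gripper": 0.01},
    {"xyz": [0, 0, 0], "delta_rot": [0, 0, 0], "gripper": 0.01},
    {"xyz": [0, 0, 0], "delta_rot": [0, 0, 0], "gripper": 0.01},
    {"xyz": [0, 0, 0], "delta_rot": [0, 0, 0], "gripper": 0.01},
    {"xyz": [0, 0, 0], "delta_rot": [0, 0, 0], "gripper": 0.01}
  ]
}}

```text
time: 22.85
tool_pos: [0.6134, -0.2792, 0.0013]
tcp_rot: [-3.14, 0.066, 0.004]
wrist_force: [-0.6, 0.6, 6.3]
width: 0.167
```

{"api": "arm_command", "payload": {
  "rows": [
    {"xyz": [0, 0, -0.03], "delta_rot": [0, 0, 0], "gripper": 0.01},
    {"xyz": [0, 0, -0.045], "delta_rot": [0, 0, 0], "gripper": 0.01},
    {"xyz": [0, 0, -0.045], "delta_rot": [0, 0, 0], "gripper": 0.01},
    {"xyz": [0, 0, -0.045], "delta_rot": [0, 0, 0], "gripper": 0.01},
    {"xyz": [0, 0, -0.045], "delta_rot": [0, 0, 0], "gripper": 0.01},
    {"xyz": [0, 0, -0.03], "delta_rot": [0, 0, 0], "gripper": 0.01},
    {"xyz": [0, 0, 0], "delta_rot": [0, 0, 0], "gripper": 0.01},
    {"xyz": [0, 0, 0], "delta_rot": [0, 0, 0], "gripper": 0.01},
    {"xyz": [0, 0, 0], "delta_rot": [0, 0, 0], "gripper": 0.01}
  ]
}}

```text
time: 23.75
tool_pos: [0.6114, -0.2782, 0.2354]
tcp_rot: [-3.136, 0.066, 0.016]
wrist_force: [-0.1, -0.0, -4.6]
width: 0.171
```

Run:
```python
from h import *
inhand(.19,'wrist20')
to(place('long',.11,-.0187),RF)
```

```text
(-0.1, -0.09) 1308 x [-0.0121  0.0135] ztop -0.0245
(-0.09, -0.08) 2933 x [-0.012   0.0135] ztop -0.0245
(-0.08, -0.07) 2553 x [-0.0118  0.0134] ztop -0.0244
(-0.07, -0.06) 1670 x [-0.0075  0.0093] ztop -0.0211
(-0.06, -0.05) 1573 x [-0.0076  0.0092] ztop -0.0212
(-0.05, -0.04) 1455 x [-0.0075  0.0092] ztop -0.0212
(-0.04, -0.03) 1390 x [-0.0076  0.0091] ztop -0.0211
(-0.03, -0.02) 1282 x [-0.0075  0.0092] ztop -0.021
(-0.02, -0.012) 1298 x [-0.0145  0.0145] ztop -0.0445
socket end tool y -0.0945 -0.0938 expect -0.095
t 23.8 pos [ 0.6114 -0.2782  0.2352] turn [-0.0098  0.5334  0.0185] shift [-0.0318 -0.2875 -0.0117] F [-0.1 -0.1 -4.2] w 0.167
```

{"api": "arm_command", "payload": {
  "rows": [
    {"xyz": [0, 0, -0.012], "delta_rot": [-0.0025, 0.133, 0.0046], "gripper": 0.01},
    {"xyz": [0, 0, 0], "delta_rot": [-0.0025, 0.133, 0.0046], "gripper": 0.01},
    {"xyz": [0, 0, 0], "delta_rot": [-0.0025, 0.133, 0.0046], "gripper": 0.01},
    {"xyz": [0, 0, 0], "delta_rot": [-0.0025, 0.133, 0.0046], "gripper": 0.01},
    {"xyz": [-0.005, -0.041, 0], "delta_rot": [0, 0, 0], "gripper": 0.01},
    {"xyz": [-0.005, -0.041, 0], "delta_rot": [0, 0, 0], "gripper": 0.01},
    {"xyz": [-0.005, -0.041, 0], "delta_rot": [0, 0, 0], "gripper": 0.01},
    {"xyz": [-0.005, -0.041, 0], "delta_rot": [0, 0, 0], "gripper": 0.01},
    {"xyz": [-0.005, -0.041, 0], "delta_rot": [0, 0, 0], "gripper": 0.01},
    {"xyz": [-0.005, -0.041, 0], "delta_rot": [0, 0, 0], "gripper": 0.01},
    {"xyz": [-0.002, -0.041, 0], "delta_rot": [0, 0, 0], "gripper": 0.01},
    {"xyz": [0, 0, 0], "delta_rot": [0, 0, 0], "gripper": 0.01}
  ]
}}

```text
time: 25.0
tool_pos: [0.601, 0.0138, 0.2305]
tcp_rot: [3.019, -0.084, 0.804]
wrist_force: [-0.3, 0.2, -5.2]
width: 0.172
```

{"api": "arm_command", "payload": {
  "rows": [
    {"xyz": [0, 0, 0], "delta_rot": [0, 0, 0], "gripper": 0.01},
    {"xyz": [0, 0, 0], "delta_rot": [0, 0, 0], "gripper": 0.01},
    {"xyz": [0, 0, 0], "delta_rot": [0, 0, 0], "gripper": 0.01},
    {"xyz": [0, 0, 0], "delta_rot": [0, 0, 0], "gripper": 0.01}
  ],
  "force": 120
}}

```text
time: 25.4
tool_pos: [0.6036, 0.0074, 0.2344]
tcp_rot: [3.013, -0.096, 0.812]
wrist_force: [-0.1, 0.4, -3.8]
width: 0.161
```

Run:
```python
from h import *
inhand(.19,'wrist21'); rackrel()
to(place('long',.028-.0118,-.0187),RF)
```

```text
(-0.1, -0.09) 1335 x [-0.0118  0.0138] ztop -0.024
(-0.09, -0.08) 2929 x [-0.0117  0.0137] ztop -0.024
(-0.08, -0.07) 2523 x [-0.0116  0.0136] ztop -0.0239
(-0.07, -0.06) 1672 x [-0.0074  0.0093] ztop -0.0206
(-0.06, -0.05) 1574 x [-0.0073  0.0095] ztop -0.0206
(-0.05, -0.04) 1458 x [-0.0074  0.0094] ztop -0.0206
(-0.04, -0.03) 1387 x [-0.0073  0.0095] ztop -0.0206
(-0.03, -0.02) 1282 x [-0.0074  0.0094] ztop -0.0206
(-0.02, -0.012) 1406 x [-0.0144  0.0147] ztop -0.0445
socket end tool y -0.0947 -0.0938 expect -0.095
normal in tool [ 0.0217  0.0054 -0.9997] face height below TCP 0.1221 plane h of TCP 0.1221
[149, 75] 847 xmid -0.0773 wid 0.0123 y(left+) 0.0378 0.0824 xslope 0.1377
[246, 89] 283 xmid -0.0162 wid 0.0035 y(left+) 0.0378 0.0736 xslope -0.0032
[29, 99] 1068 xmid -0.1564 wid 0.0189 y(left+) 0.0377 0.0671 xslope 0.1229
[36, 160] 1489 xmid -0.157 wid 0.0196 y(left+) -0.024 0.0247 xslope -0.0076
[154, 163] 764 xmid -0.079 wid 0.0089 y(left+) -0.0223 0.0232 xslope 0.0065
[246, 163] 310 xmid -0.0162 wid 0.0037 y(left+) -0.0221 0.0239 xslope -0.004
[52, 243] 475 xmid -0.1566 wid 0.019 y(left+) -0.0622 -0.0375 xslope 0.3299
[163, 249] 388 xmid -0.0775 wid 0.0117 y(left+) -0.0778 -0.0417 xslope 0.0239
t 25.5 pos [0.6038 0.0077 0.2347] turn [ 0.0036 -0.0051 -0.0001] shift [-0.0096 -0.0026  0.0944] F [-0.4 -1.5 -3.3] w 0.163
```

View pics/wrist21.png

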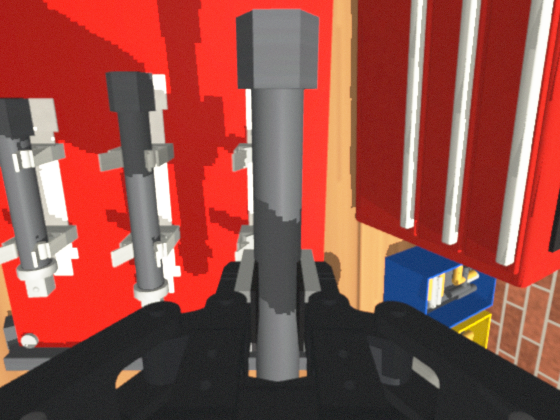

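{"api": "arm_command", "payload": {
  "rows": [
    {"xyz": [-0.0105, -0.003, 0], "delta_rot": [0.0035, -0.005, 0], "gripper": 0.01},
    {"xyz": [0, 0, 0.02], "delta_rot": [0, 0, 0], "gripper": 0.01},
    {"xyz": [0, 0, 0.02], "delta_rot": [0, 0, 0], "gripper": 0.01},
    {"xyz": [0, 0, 0.02], "delta_rot": [0, 0, 0], "gripper": 0.01},
    {"xyz": [0, 0, 0], "delta_rot": [0, 0, 0], "gripper": 0.01},
    {"xyz": [0, 0, 0], "delta_rot": [0, 0, 0], "gripper": 0.01},
    {"xyz": [0, 0, 0], "delta_rot": [0, 0, 0], "gripper": 0.01},
    {"xyz": [0, 0, 0], "delta_rot": [0, 0, 0], "gripper": 0.01}
  ]
}}

```text
time: 26.3
tool_pos: [0.6252, 0.0106, 0.179]
tcp_rot: [3.018, -0.091, 0.81]
wrist_force: [0.4, -0.1, -3.3]
width: 0.165
```

Run:
```python
from h import *
inhand(.19,'wrist22'); rackrel()
to(place('long',.028-.0118,-.0187),RF)
```

```text
(-0.1, -0.09) 1345 x [-0.0117  0.0138] ztop -0.024
(-0.09, -0.08) 2931 x [-0.0118  0.0137] ztop -0.024
(-0.08, -0.07) 2514 x [-0.0116  0.0135] ztop -0.0239
(-0.07, -0.06) 1679 x [-0.0074  0.0094] ztop -0.0206
(-0.06, -0.05) 1575 x [-0.0073  0.0095] ztop -0.0205
(-0.05, -0.04) 1467 x [-0.0074  0.0094] ztop -0.0206
(-0.04, -0.03) 1373 x [-0.0073  0.0095] ztop -0.0205
(-0.03, -0.02) 1285 x [-0.0073  0.0094] ztop -0.0205
(-0.02, -0.012) 1422 x [-0.0144  0.0145] ztop -0.0445
socket end tool y -0.0945 -0.0939 expect -0.095
normal in tool [ 0.0023 -0.0011 -1.    ] face height below TCP 0.0614 plane h of TCP 0.0614
[130, 79] 1563 xmid -0.0706 wid 0.0136 y(left+) 0.0336 0.0783 xslope 0.1374
[0, 109] 776 xmid -0.1445 wid 0.0106 y(left+) 0.0337 0.0633 xslope 0.1633
[0, 186] 2132 xmid -0.1493 wid 0.0229 y(left+) -0.0331 0.0205 xslope 0.0512
[137, 191] 1329 xmid -0.0708 wid 0.0134 y(left+) -0.0272 0.0173 xslope -0.0023
[13, 288] 777 xmid -0.1497 wid 0.02 y(left+) -0.0674 -0.0416 xslope 0.4022
t 26.4 pos [0.6251 0.0106 0.1788] turn [-0.001  -0.002   0.0015] shift [0.     0.0017 0.0354] F [-0.1  0.2 -3.4] w 0.158
```

View pics/wrist22.png

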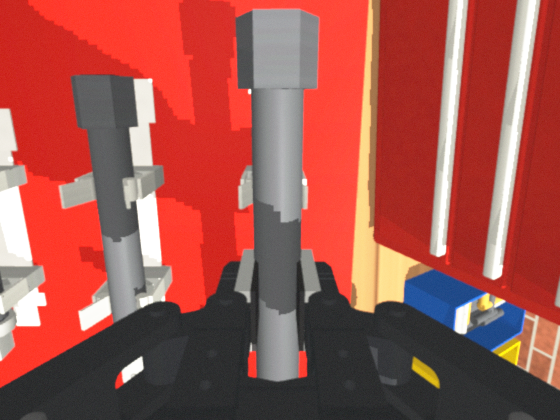

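{"api": "arm_command", "payload": {
  "rows": [
    {"xyz": [-0.0015, 0.001, 0.007], "delta_rot": [-0.001, -0.002, 0.001], "gripper": 0.01},
    {"xyz": [0, 0, 0.007], "delta_rot": [0, 0, 0], "gripper": 0.01},
    {"xyz": [0, 0, 0], "delta_rot": [0, 0, 0], "gripper": 0.01},
    {"xyz": [0, 0, 0], "delta_rot": [0, 0, 0], "gripper": 0.01},
    {"xyz": [0, 0, 0], "delta_rot": [0, 0, 0], "gripper": 0.01}
  ]
}}

```text
time: 26.9
tool_pos: [0.6304, 0.0093, 0.1644]
tcp_rot: [3.019, -0.093, 0.803]
wrist_force: [0.2, 0.1, -4.1]
width: 0.163
```

Run:
```python
from h import *
inhand(.19,'wrist23'); rackrel()
to(place('long',.028-.0118,-.0187),RF)
```

```text
(-0.1, -0.09) 1340 x [-0.0118  0.0138] ztop -0.024
(-0.09, -0.08) 2928 x [-0.0117  0.0138] ztop -0.0239
(-0.08, -0.07) 2524 x [-0.0116  0.0136] ztop -0.0239
(-0.07, -0.06) 1676 x [-0.0074  0.0093] ztop -0.0206
(-0.06, -0.05) 1571 x [-0.0073  0.0095] ztop -0.0207
(-0.05, -0.04) 1462 x [-0.0074  0.0094] ztop -0.0205
(-0.04, -0.03) 1730 x [-0.0116  0.0151] ztop -0.0204
(-0.03, -0.02) 1616 x [-0.0119  0.0149] ztop -0.0205
(-0.02, -0.012) 1361 x [-0.0143  0.0146] ztop -0.0445
socket end tool y -0.0946 -0.0938 expect -0.095
normal in tool [-1.8e-03 -1.0e-04 -1.0e+00] face height below TCP 0.0463 plane h of TCP 0.0463
[122, 75] 1994 xmid -0.0673 wid 0.0162 y(left+) 0.0272 0.0794 xslope 0.1023
[0, 191] 1246 xmid -0.143 wid 0.0163 y(left+) -0.0334 0.0219 xslope 0.0244
[131, 196] 1606 xmid -0.0675 wid 0.0161 y(left+) -0.0289 0.0184 xslope -0.0156
[0, 299] 894 xmid -0.1476 wid 0.0209 y(left+) -0.0663 -0.0409 xslope 0.4347
t 27.0 pos [0.6305 0.0093 0.1647] turn [0.0001 0.0016 0.0005] shift [0.0023 0.0006 0.0205] F [-0.6 -0.3 -4.4] w 0.164
```

View pics/wrist23.png

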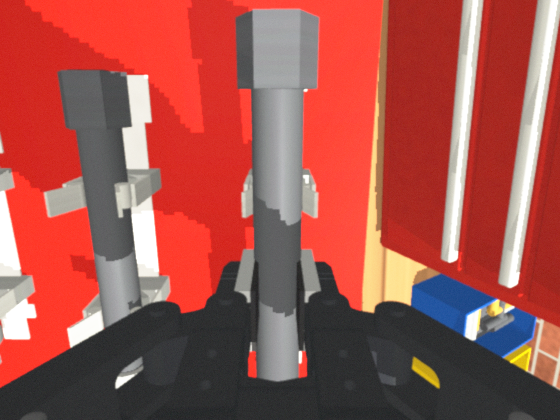

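Lips at px 241-318, bar at 277: aligned within about 1 mm. Pressing.

{"api": "arm_command", "payload": {
  "rows": [
    {"xyz": [0.001, 0, 0.006], "delta_rot": [0, 0, 0], "gripper": 0.01},
    {"xyz": [0, 0, 0.006], "delta_rot": [0, 0, 0], "gripper": 0.01},
    {"xyz": [0, 0, 0.004], "delta_rot": [0, 0, 0], "gripper": 0.01},
    {"xyz": [0, 0, 0.004], "delta_rot": [0, 0, 0], "gripper": 0.01},
    {"xyz": [0, 0, 0.004], "delta_rot": [0, 0, 0], "gripper": 0.01}
  ]
}}

```text
time: 27.5
tool_pos: [0.6431, 0.0085, 0.144]
tcp_rot: [3.019, -0.093, 0.803]
wrist_force: [-5.1, -0.7, 1.9]
width: 0.163
```

{"api": "arm_command", "payload": {
  "rows": [
    {"xyz": [0, 0, 0.004], "delta_rot": [0, 0, 0], "gripper": 0.01},
    {"xyz": [0, 0, 0.004], "delta_rot": [0, 0, 0], "gripper": 0.01}
  ]
}}

```text
time: 27.7
tool_pos: [0.6471, 0.0082, 0.1374]
tcp_rot: [3.019, -0.093, 0.804]
wrist_force: [-7.1, -0.2, 3.7]
width: 0.161
```

{"api": "arm_command", "payload": {
  "rows": [
    {"xyz": [0, 0, 0.004], "delta_rot": [0, 0, 0], "gripper": 0.01},
    {"xyz": [0, 0, 0.004], "delta_rot": [0, 0, 0], "gripper": 0.01}
  ]
}}

```text
time: 27.9
tool_pos: [0.6514, 0.008, 0.1313]
tcp_rot: [3.018, -0.093, 0.805]
wrist_force: [-7.7, 0.5, 3.6]
width: 0.162
```

Run:
```python
from h import *
inhand(.19,'wrist24'); rackrel()
to(place('long',.028-.0118,-.0187),RF)
```

```text
(-0.1, -0.09) 1340 x [-0.0118  0.0137] ztop -0.0239
(-0.09, -0.08) 2930 x [-0.0118  0.0137] ztop -0.0238
(-0.08, -0.07) 2514 x [-0.0117  0.0135] ztop -0.0238
(-0.07, -0.06) 1678 x [-0.0074  0.0093] ztop -0.0205
(-0.06, -0.05) 1561 x [-0.0073  0.0094] ztop -0.0206
(-0.05, -0.04) 1465 x [-0.0075  0.0093] ztop -0.0205
(-0.04, -0.03) 2528 x [-0.0153  0.0155] ztop -0.0229
(-0.03, -0.02) 1955 x [-0.0151  0.0152] ztop -0.0236
(-0.02, -0.012) 1396 x [-0.0142  0.0145] ztop -0.0446
socket end tool y -0.0946 -0.0938 expect -0.095
normal in tool [-0.8871  0.071  -0.4562] face height below TCP 0.4273 plane h of TCP 0.1949
[495, 0] 293 xmid -0.0475 wid 0.0103 y(left+) 0.0347 0.1076 xslope -0.1325
t 28.0 pos [0.6512 0.008  0.1305] turn [0.     0.0017 0.0006] shift [ 0.0014  0.0007 -0.0196] F [-2.3  0.3 -1.2] w 0.164
```

```bash
sed -i 's/red=(rgb\[...,0\]>90)&(rgb\[...,1\]<60)&(rgb\[...,2\]<60)$/red=(rgb[...,0]>90)\&(rgb[...,1]<60)\&(rgb[...,2]<60)\&(abs(w@N_-MU@N_)<.045)\&(w[...,0]<.72)/' h.py
python3 - <<'E'
from h import *
inhand(.19,'wrist25'); rackrel()
to(place('long',.028-.0118,-.0187),RF)
E
```

```text
(-0.1, -0.09) 1326 x [-0.0119  0.0137] ztop -0.024
(-0.09, -0.08) 2925 x [-0.0118  0.0137] ztop -0.0239
(-0.08, -0.07) 2530 x [-0.0116  0.0135] ztop -0.0238
(-0.07, -0.06) 1678 x [-0.0074  0.0093] ztop -0.0205
(-0.06, -0.05) 1566 x [-0.0074  0.0094] ztop -0.0206
(-0.05, -0.04) 1461 x [-0.0074  0.0094] ztop -0.0206
(-0.04, -0.03) 2704 x [-0.0151  0.0156] ztop -0.0271
(-0.03, -0.02) 2051 x [-0.0153  0.0153] ztop -0.0277
(-0.02, -0.012) 1395 x [-0.0144  0.0145] ztop -0.0445
socket end tool y -0.0945 -0.0938 expect -0.095
normal in tool [-0.0023  0.     -1.    ] face height below TCP 0.0168 plane h of TCP 0.0168
[87, 71] 3326 xmid -0.0702 wid 0.0164 y(left+) 0.0345 0.0791 xslope 0.1358
[100, 213] 2492 xmid -0.0718 wid 0.0136 y(left+) -0.0259 0.0186 xslope 0.0241
[120, 357] 295 xmid -0.0725 wid 0.0123 y(left+) -0.0706 -0.0549 xslope 0.7689
t 28.1 pos [0.651  0.008  0.1304] turn [0.0001 0.0021 0.0005] shift [ 0.0016  0.0006 -0.0195] F [-4.7 -0.3  0.4] w 0.168
```

View pics/wrist25.png

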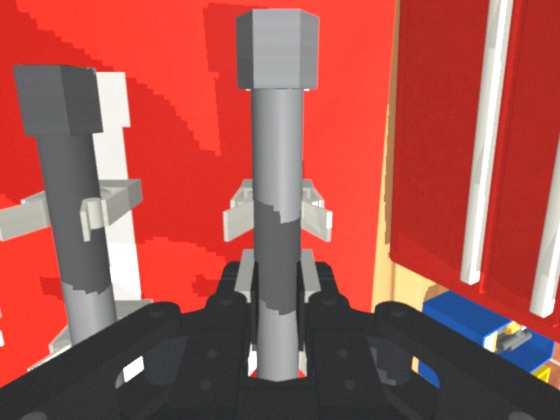

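The lips are still spread (px 224-331), so it is mid-snap. Pushing on.

{"api": "arm_command", "payload": {
  "rows": [
    {"xyz": [0, 0, 0.003], "delta_rot": [0, 0, 0], "gripper": 0.01},
    {"xyz": [0, 0, 0.003], "delta_rot": [0, 0, 0], "gripper": 0.01},
    {"xyz": [0, 0, 0], "delta_rot": [0, 0, 0], "gripper": 0.01}
  ]
}}

```text
time: 28.4
tool_pos: [0.654, 0.0078, 0.1252]
tcp_rot: [3.019, -0.093, 0.804]
wrist_force: [-6.8, 0.5, 2.4]
width: 0.164
```

{"api": "arm_command", "payload": {
  "rows": [
    {"xyz": [0, 0, 0.003], "delta_rot": [0, 0, 0], "gripper": 0.01},
    {"xyz": [0, 0, 0], "delta_rot": [0, 0, 0], "gripper": 0.01}
  ]
}}

```text
time: 28.6
tool_pos: [0.655, 0.0078, 0.1236]
tcp_rot: [3.019, -0.093, 0.803]
wrist_force: [-14.3, -0.1, 11.2]
width: 0.162
```

Run:
```python
from h import *
inhand(.19,'wrist26'); rackrel()
to(place('long',.028-.0118,-.0187),RF)
```

```text
(-0.1, -0.09) 1353 x [-0.0117  0.0138] ztop -0.024
(-0.09, -0.08) 2937 x [-0.0118  0.0138] ztop -0.0241
(-0.08, -0.07) 2530 x [-0.0116  0.0136] ztop -0.024
(-0.07, -0.06) 1687 x [-0.0074  0.0093] ztop -0.0207
(-0.06, -0.05) 1568 x [-0.0073  0.0095] ztop -0.0206
(-0.05, -0.04) 1471 x [-0.0074  0.0093] ztop -0.0207
(-0.04, -0.03) 2902 x [-0.0135  0.0154] ztop -0.0327
(-0.03, -0.02) 1993 x [-0.013   0.0148] ztop -0.033
(-0.02, -0.012) 1411 x [-0.0142  0.0146] ztop -0.0445
socket end tool y -0.0946 -0.0938 expect -0.095
normal in tool [-2.4e-03  3.0e-04 -1.0e+00] face height below TCP 0.0168 plane h of TCP 0.0168
[88, 71] 3310 xmid -0.0692 wid 0.0182 y(left+) 0.0273 0.0791 xslope 0.0973
[101, 213] 2458 xmid -0.0717 wid 0.0133 y(left+) -0.0259 0.0184 xslope 0.023
[120, 357] 295 xmid -0.0724 wid 0.0121 y(left+) -0.0708 -0.0554 xslope 0.7682
t 28.7 pos [0.655  0.0077 0.1236] turn [0.0002 0.0023 0.0004] shift [ 0.0015  0.0006 -0.0274] F [-14.2  -0.8  10.7] w 0.166
```

View pics/wrist26.png

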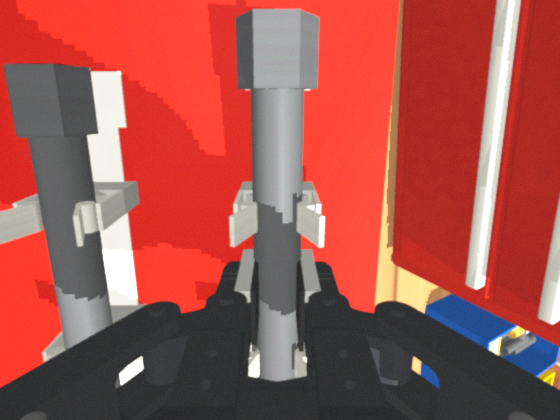

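Snapped now: lips closed (px 230-324), tops 21 mm above the axis. One more firm push, then back off and release.

{"api": "arm_command", "payload": {
  "rows": [
    {"xyz": [0, 0, 0.002], "delta_rot": [0, 0, 0], "gripper": 0.01},
    {"xyz": [0, 0, 0], "delta_rot": [0, 0, 0], "gripper": 0.01}
  ]
}}

```text
time: 28.9
tool_pos: [0.6552, 0.0077, 0.1234]
tcp_rot: [3.019, -0.093, 0.802]
wrist_force: [-30.4, 1.9, 27.6]
width: 0.163
```

{"api": "arm_command", "payload": {
  "rows": [
    {"xyz": [0, 0, -0.01], "delta_rot": [0, 0, 0], "gripper": 0.01},
    {"xyz": [0, 0, -0.01], "delta_rot": [0, 0, 0], "gripper": 0.01},
    {"xyz": [0, 0, -0.005], "delta_rot": [0, 0, 0], "gripper": 0.01},
    {"xyz": [0, 0, 0], "delta_rot": [0, 0, 0], "gripper": 0.01},
    {"xyz": [0, 0, 0], "delta_rot": [0, 0, 0], "gripper": 0.01}
  ]
}}

```text
time: 29.4
tool_pos: [0.6442, 0.0084, 0.1421]
tcp_rot: [3.019, -0.093, 0.804]
wrist_force: [0.6, 0.9, -4.2]
width: 0.162
```

{"api": "arm_command", "payload": {
  "rows": [
    {"xyz": [0, 0, 0], "delta_rot": [0, 0, 0], "gripper": 0.045},
    {"xyz": [0, 0, 0], "delta_rot": [0, 0, 0], "gripper": 0.045},
    {"xyz": [0, 0, 0], "delta_rot": [0, 0, 0], "gripper": 0.045},
    {"xyz": [0, 0, -0.02], "delta_rot": [0, 0, 0], "gripper": 0.045},
    {"xyz": [0, 0, -0.04], "delta_rot": [0, 0, 0], "gripper": 0.045},
    {"xyz": [0, 0, -0.04], "delta_rot": [0, 0, 0], "gripper": 0.045},
    {"xyz": [-0.02, 0, -0.04], "delta_rot": [0, 0, 0], "gripper": 0.045},
    {"xyz": [-0.04, 0, 0], "delta_rot": [0, 0, 0], "gripper": 0.045},
    {"xyz": [0, 0, 0], "delta_rot": [0, 0, 0], "gripper": 0.045},
    {"xyz": [0, 0, 0], "delta_rot": [0, 0, 0], "gripper": 0.045},
    {"xyz": [0, 0, 0], "delta_rot": [0, 0, 0], "gripper": 0.045}
  ]
}}

```text
time: 30.5
tool_pos: [0.5242, 0.0159, 0.2357]
tcp_rot: [3.018, -0.093, 0.809]
wrist_force: [0.2, -0.6, 0.2]
width: 0.52
```

Run:
```python
from h import *
c=read_camera('wrist'); save('wrist27',c); np.savez('wrist27.npz',**c)
w=cloud(c); rgb=c['pixels'].astype(int)
# bars: dark grey on rack; profile of height above face along each row
H=(w-MU)@N_;X=(w-MU)@EX;Y=(w-MU)@EY
red=(rgb[...,0]>90)&(rgb[...,1]<60)&(rgb[...,2]<60)
for k,x0 in ROW.items():
    L={'short':.13,'medium':.16,'long':.19}[k]
    for nm,a in [('drive',-L/2+.024),('in-',-.012),('in+',.012),('socket',L/2-.027)]:
        m=(abs(X-x0)<.014)&(abs(Y+.0187-a)<.003)&(H>.02); r=red&(abs(X-x0)<.03)&(abs(Y+.0187-a)<.006)&(H<.015)
        print(k,nm,'top h',np.percentile(H[m],95).round(4),'sheet',np.median(H[r]).round(4) if r.sum() else None,'x',(np.percentile(X[m],[3,97]).mean()-x0).round(4))
    m=(abs(X-x0)<.014)&(H>.02)&(abs(Y)<.14); print('   y ends',(Y[m].min()+.0187).round(4),(Y[m].max()+.0187).round(4))
c=read_camera('scene'); save('scene27',c); cv2.imwrite('pics/sc27.png',cv2.resize(c['pixels'][190:350,200:460,::-1],None,fx=3,fy=3,interpolation=2))
c=read_camera('side'); save('side27',c)
print(state()[0]['time'],state()[0]['wrist_force'])
```

```text
short drive top h 0.0237 sheet -0.0159 x -0.0002
short in- top h 0.0216 sheet -0.016 x -0.0001
short in+ top h 0.022 sheet -0.0161 x -0.0002
short socket top h 0.0307 sheet -0.0159 x -0.0004
   y ends -0.0631 0.0656
medium drive top h 0.0239 sheet -0.0159 x -0.0006
medium in- top h 0.1896 sheet -0.0159 x -0.0011
medium in+ top h 0.2362 sheet -0.016 x 0.0001
medium socket top h 0.0221 sheet -0.0159 x -0.0006
   y ends -0.0773 0.0804Traceback (most recent call last):
  File "<stdin>", line 11, in <module>
    return _quantile_unchecked(
        a, q, axis, out, overwrite_input, method, keepdims, weights)
    return _ureduce(a,
                    func=_quantile_ureduce_func,
    ...<5 lines>...
                    overwrite_input=overwrite_input,
                    method=method)
    r = func(a, **kwargs)
    result = _quantile(arr,
                       quantiles=q,
    ...<2 lines>...
                       out=out,
                       weights=wgt)
    slices_having_nans = np.isnan(arr[-1, ...])
                                  ~~~^^^^^^^^^
IndexError: index -1 is out of bounds for axis 0 with size 0
```

View pics/wrist27.png

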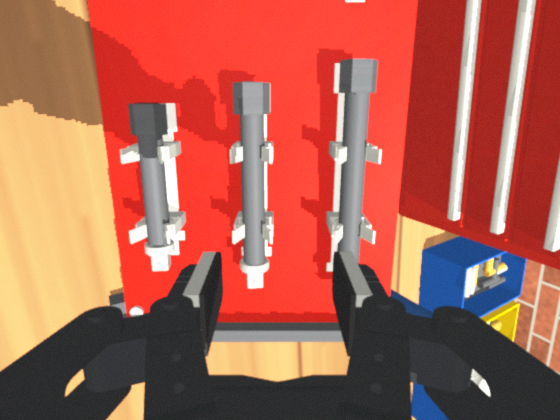

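All three lie over their outlines in the wrist view. I'll step back for an unobstructed check.

{"api": "arm_command", "payload": {
  "rows": [
    {"xyz": [0.02, 0.03, -0.02], "delta_rot": [0, 0, 0], "gripper": 0.06},
    {"xyz": [0.02, 0.03, -0.02], "delta_rot": [0, 0, 0], "gripper": 0.06},
    {"xyz": [0, 0, 0], "delta_rot": [0, 0, 0], "gripper": 0.06},
    {"xyz": [0, 0, 0], "delta_rot": [0, 0, 0], "gripper": 0.06},
    {"xyz": [0, 0, 0], "delta_rot": [0, 0, 0], "gripper": 0.06}
  ]
}}

```text
time: 31.05
tool_pos: [0.5336, -0.0445, 0.2875]
tcp_rot: [3.02, -0.093, 0.801]
wrist_force: [-0.6, -0.0, 0.3]
width: 0.702
```

Run:
```python
from h import *
c=read_camera('wrist'); save('wrist28',c)
w=cloud(c); rgb=c['pixels'].astype(int)
H=(w-MU)@N_;X=(w-MU)@EX;Y=(w-MU)@EY
red=(rgb[...,0]>90)&(rgb[...,1]<60)&(rgb[...,2]<60)&(H<.015)&(H>-.04)
for k,x0 in ROW.items():
    for a in [-.045,-.038,-.022,-.01,0,.01,.022,.038]:
        m=(abs(X-x0)<.009)&(abs(Y+.0187-a)<.0015)&(H>0)&(H<.06); r=red&(abs(X-x0)<.035)&(abs(Y+.0187-a)<.006)
        if m.sum()>3: print(k,a,'axis above sheet',(np.percentile(H[m],95)-np.median(H[r])-.009).round(4))
    m=(abs(X-x0)<.014)&(H>.005)&(H<.06)&(abs(Y)<.14); print('   y ends',(Y[m].min()+.0187).round(4),(Y[m].max()+.0187).round(4))
c=read_camera('scene'); save('scene27',c); cv2.imwrite('pics/sc27.png',cv2.resize(c['pixels'][190:350,200:460,::-1],None,fx=3,fy=3,interpolation=2))
c=read_camera('side'); save('side27',c)
print(state()[0]['time'],state()[0]['wrist_force'])
```

```text
short -0.045 axis above sheet 0.0312
short -0.038 axis above sheet 0.0285
short -0.022 axis above sheet 0.0287
short -0.01 axis above sheet 0.0286
short 0 axis above sheet 0.0286
short 0.01 axis above sheet 0.0284
short 0.022 axis above sheet 0.0287
short 0.038 axis above sheet 0.0285
   y ends -0.0642 0.0657
medium -0.045 axis above sheet 0.0284
medium -0.038 axis above sheet 0.0287
medium -0.022 axis above sheet 0.0285
medium -0.01 axis above sheet 0.0288
medium 0 axis above sheet 0.0284
medium 0.01 axis above sheet 0.0286
medium 0.022 axis above sheet 0.0285
medium 0.038 axis above sheet 0.0286
   y ends -0.0793 0.0802
long -0.045 axis above sheet 0.0285
long -0.038 axis above sheet 0.0283
long -0.022 axis above sheet 0.0286
long -0.01 axis above sheet 0.0285
long 0 axis above sheet 0.0283
long 0.01 axis above sheet 0.0287
long 0.022 axis above sheet 0.0285
long 0.038 axis above sheet 0.0282
   y ends -0.0945 0.0815
31.2 [-0.9182932   0.83041145 -0.66033452]
```

View pics/wrist28.png

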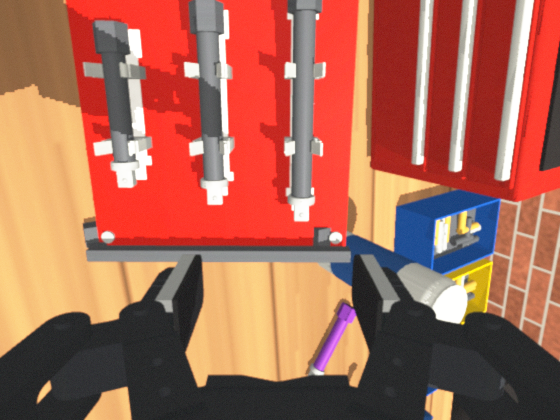

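View pics/sc27.png

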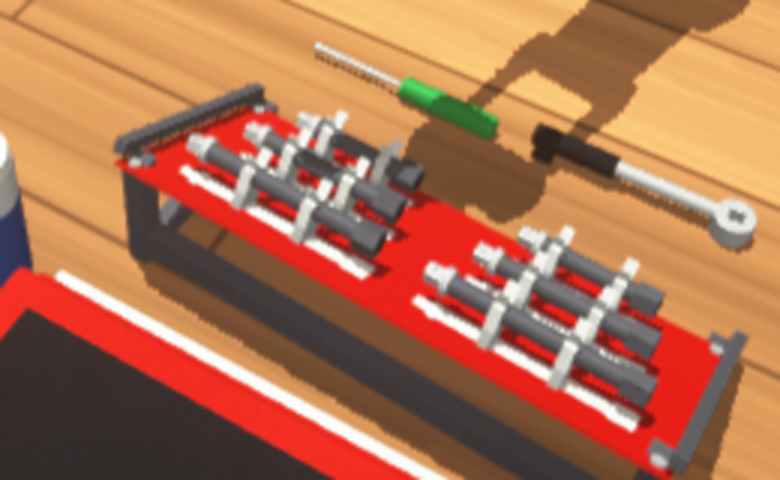

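View pics/side27.png

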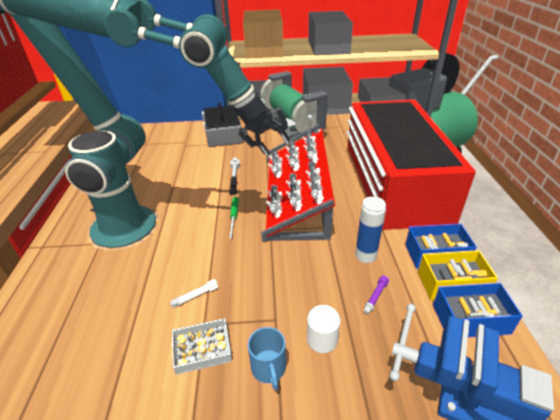

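All six bars are clipped, sockets to the left, with the bystanders where they were. Each bar is 28.5 mm off the sheet at both of its clips. Handing in.

```bash
python3 -c "
from h import *
print(bot.finish_job(), bot.read_state()['time'])"
```

```text
the job is handed in; nothing more can be done
the job is handed in; nothing more can be done
```

The short, medium and long bars are each clipped into the empty place beside their twin, sockets to the left and lying over their painted outlines. I handed the job in at about 31 s of the 70 s.

- **Seating:** each axis measured 28.2–28.8 mm off the sheet along the shank at both clips, against 28 mm for a seated bar. One short-bar reading was 31.2 mm; I put that down to the wider collar at that end.
- **Position along the rows:** the short and medium bar ends lie within about 1 mm of the outlines. For the long bar only the drive end was checked, to within 0.5 mm, because its socket end was cut off at the edge of the last picture.
- **Force:** after each bar snapped in I pushed until it felt firm. The highest wrist force read was about 70 N, on the short bar.
- **Disagreement along the way:** the arm's own position readings and the camera differed by 1–3 mm across the slope for the medium and long bars. I went by the clip lips seen in the wrist view.
- **Other things:** in the last side and scene pictures the bars already in the rack, the bystanders and the look-alikes stood where they had been; I judged this by eye. The gripper was open and clear of everything.

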